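# Build the upper tier of a kiln load

## Task

Build the upper tier of this kiln load: pick out the three kiln posts of equal height and stand one upright on each of the three brown rings of the loaded plate, then lay the loose kiln plate on them, level and squarely above the lower plate. Last, set the copper cup that stands by itself on the bench upright in the middle of the upper plate. Leave the two odd posts standing where they are, and do not disturb the two cups already on the lower plate.

Things in the scene. Friction and masses are not known exactly. Their poses are not given: they have to be found in the camera images.
- post_a: kiln post: upright plain round tube of pale fired clay, 18 mm across, 40 mm tall, open bore at the top; loose, rigid, weighs about 32 g, stands on the worktop; origin: centre of its underside, z up along the post; one of the three of equal, middle height
- post_b: kiln post: upright plain round tube of pale fired clay, 18 mm across, 40 mm tall, open bore at the top; loose, rigid, weighs about 32 g, stands on the worktop; origin: centre of its underside, z up along the post; one of the three of equal, middle height
- post_c: kiln post: upright plain round tube of pale fired clay, 18 mm across, 40 mm tall, open bore at the top; loose, rigid, weighs about 32 g, stands on the worktop; origin: centre of its underside, z up along the post; one of the three of equal, middle height
- post_d: kiln post: upright plain round tube of pale fired clay, 18 mm across, 28 mm tall, open bore at the top; loose, rigid, weighs about 22 g, stands on the worktop; origin: centre of its underside, z up along the post; the odd short one, not wanted
- post_e: kiln post: upright plain round tube of pale fired clay, 18 mm across, 52 mm tall, open bore at the top; loose, rigid, weighs about 42 g, stands on the worktop; origin: centre of its underside, z up along the post; the odd tall one, not wanted
- lower_plate: loaded kiln plate: flat buff slab, whitish top, 64 (its x) x 180 (its y) x 10 mm thick, flat on the worktop, immovable; origin: centre of its underside. On top, three flat brown rings 21 mm across mark where posts stand, centred in its frame at (x -20, y -72), (x -20, y +72), (x +20, y 0) mm. Two copper cups stand between them
- upper_plate: loose kiln plate: the same slab, 64 (its x) x 180 (its y) x 10 mm thick, whitish top with no rings and nothing on it, about 230 g, flat on the worktop; origin: centre of its underside, z up. Either way round is right. Grip it from above across its 64 mm width at mid-length
- bench_cup: small open copper cup, 24 mm across the rim, slightly narrower at the foot, 13 mm tall, weighs about 20 g, mouth up; origin: centre of its underside, z up; it stands alone on the worktop
- loaded_cup1: small open copper cup, 24 mm across the rim, slightly narrower at the foot, 13 mm tall, weighs about 20 g, mouth up; origin: centre of its underside, z up; it stands loose on the loaded plate, near (x +4, y -36) mm in that plate's frame; not to be disturbed
- loaded_cup2: small open copper cup, 24 mm across the rim, slightly narrower at the foot, 13 mm tall, weighs about 20 g, mouth up; origin: centre of its underside, z up; it stands loose on the loaded plate, near (x +4, y +36) mm in that plate's frame; not to be disturbed
Not all that is in view belongs to the job. What is shaped like the post_a but pink or purple is not meant. Leave any black or blue look-alike of the post_c alone.

How it is judged:
By the outcome, as a careful person would: the job done as asked, in the order asked, and still so for the second after the job is handed in, with the robot touching nothing.
It also fails if it takes over 109 s, if anything falls off the work surface, if the arm or the gripper's body presses on something with over 40 N, if the wrist force passes 120 N, or if a joint passes its speed limit or range.

## Robot

A 7-joint arm with a two-finger parallel gripper is mounted at the origin on a cart in front of the work surface, level with it; the furniture and walls round the work are solid. World frame = base frame: x ahead of the robot, y to its left, z up, the work surface at z = 0. Lengths are in m, angles in degrees, forces in N, time in s.
With the tool pointing down it reaches from about 0.4 to 0.875 m from the base axis. Payload 6.5 kg.
Tool frame: the origin (TCP) lies at the very end of the fingers, on their centre line; the grasp point (between the pads) lies 19 mm behind it; y points along the fingers, z is the direction in which the jaws open and shut, and the axes are right-handed (so a half turn about y gives the same grasp; the last joint's range is limited). The gripper opens to 88 mm and grips with 3 to 60 N. Pads are 18 mm wide; open, the fingers measure 123 mm over their backs; the gripper's body (75 mm by 187 mm) begins 45 mm behind the grasp point.
Start: joints at [-73.407, 30.733, -0.252, 88.115, 0.149, 61.152, -4.079], TCP at [0.226, 0.609, 0.205] pointing down, gripper open.
Joint ranges: [-154.64, 154.64], [-21.42, 123.67], [-72.66, 72.17], [13.99, 137.28], [-74.86, 254.86], [10.95, 109.41], [-158.01, 158.01]. Speed limits (degrees/s): [136.94, 136.94, 180, 180, 180, 180, 180].

## Interface

Orientations are given as a 3x3 rotation matrix whose columns are the frame's x, y, z axes.
In Python, from plant import r gives the robot as it stands. The module is installed in compiled form; this text tells all that it offers.
- The arm moves only by the tool arm_command, never from a script. Its arguments are lists of equal length, an entry for each row: "jaw": the closure, from 0 (fully open) to 1 (shut); "delta_pos": the shift along the tool's x, y, z in m, a list of three; "delta_rot": the turn, a rotation vector about the tool's x, y, z in rad, a list of three. In form: {"jaw": [jaw, ...], "delta_pos": [[dx, dy, dz], ...], "delta_rot": [[rx, ry, rz], ...]}. A call has exactly 5 rows; each row is the pose to reach, as a shift and turn from the pose commanded when the call began, along the tool's axes at that moment; what a row does not reach only later rows make up. A row lasts 1/12 s, in which the tool goes at most 41.7 mm and 7.16 degrees, less where a joint would pass 70% of its speed; a pose out of reach is approached as far as the arm can. A call with a gripper value outside its range is refused whole. The fingers move at their own pace and stop on an object; "grip_force" is the grip in N (left out, the last holds). Time passes only in rows, so rows that repeat a pose let the fingers close, or fill a call up. It gives the time, the measured TCP pose, the force and the opening at its end, in the units of the state.
- r.observe(): the state, without advancing time (a new reading comes with each control period).
- r.read_camera(name): name is "scene" or "top" or "wrist"; returns (picture, depth): 384x512x3 uint8, red, green, blue; 384x512 float32, m along the optical axis (not along the pixel's ray), 0 where there is no reading.
- r.camera_params(name): a dict with "fx", "fy", "cx", "cy" (pixels), "cam_to_world" (4x4, takes a point from camera to world coordinates); the wrist camera has in their place "mount" (4x4, takes a point from camera to tool coordinates, whose origin is the TCP and whose axes are the tool frame's). Camera axes: x right, y up, looking along -z (the intrinsics and any distortion apply to the point x, -y, -z); pixel columns grow to the right and rows downward; lengths in m; the calibration is good to about 2 mm. A picture is of the moment at which its call begins: read the wrist's pose just before it. camera_params takes no time and is no camera call.
- r.finish_job(): hands the job in, once; it reports no verdict.
Trained networks look in the newest picture that a camera, given by its name, has taken for a name from the list of things; names that differ only in an ending like _2 or _b are one class to them, and where a whole thing is asked for, a point or a joint stands for the part that bears it (a point fixed in the world has none). Each returns a list of dicts, best first, with "p" (0 to 1); they miss things now and then, are a little off and sometimes report something else, mostly with a low value. They report only what shows in the picture. A call takes as long as a camera call. They do not tell look-alikes from the thing itself.
- r.cut_out(camera, query): "pixels" (384x512 bool, what is visible of it) and "at" ([row, column] in pixels, amid what is visible of it).
- r.tip_of(camera, query): "at" ([row, column] in pixels: a listed point, or the origin of a listed thing).
The state is a dict: "time_s": time; "joint_positions": joint angles; "qvel": joint speeds; "effort": joint torques, N m; "tcp_pos": TCP position; "tcp_rot": TCP orientation; "contact_force": force on the tool from outside, world axes, zero at the start; "torque": the same for the moment, N m; "opening": opening from 0.0 (shut) to 1.0 (fully open).
Only numpy, scipy, OpenCV 4.12 (cv2) and the standard library are available. Lean on these libraries where they do the work, as an engineer would, in place of code of your own. Each camera call takes 0.05 s, during which the arm holds its last target.

## Working session

There is one attempt and no reset: what is moved stays moved. The work goes in short steps, Python scripts to look and compute and a tool call to move; the robot and the scene stay as the last step left them, time stands still between calls to the robot, and variables do not carry over. Pictures are saved under pics/ and viewed, and the job is handed in when it is done.

Besides the shell and the picture viewer there is one more tool, called after ">>>" by a JSON object that holds its "op" and its "data". arm_command: Moves the arm, as the interface text tells. Its arguments: {"type":"object","properties":{"jaw":{"type":"array","items":{"type":"number"}},"delta_pos":{"type":"array","items":{"type":"array","items":{"type":"number"}}},"delta_rot":{"type":"array","items":{"type":"array","items":{"type":"number"}}},"grip_force":{"type":"number"}},"required":["jaw","delta_pos","delta_rot"]}

```bash
mkdir -p pics; ls; cat > h.py <<'E'
import numpy as np, cv2
from plant import r
def cam(name):
    o=r.observe(); p,d=r.read_camera(name); c=r.camera_params(name)
    if name=='wrist':
        T=np.eye(4); T[:3,:3]=np.array(o['tcp_rot']); T[:3,3]=o['tcp_pos']
        M=T@np.array(c['mount'])
    else: M=np.array(c['cam_to_world'])
    return p,d,c,M
def world(d,c,M):
    h,w=d.shape; v,u=np.mgrid[:h,:w]
    X=(u-c['cx'])/c['fx']*d; Y=-(v-c['cy'])/c['fy']*d
    P=np.stack([X,Y,-d],-1)
    W=P@M[:3,:3].T+M[:3,3]; W[d<=0]=np.nan
    return W
def save(n,p,s=1.5): cv2.imwrite(f'pics/{n}.png',cv2.resize(p[:,:,::-1],None,fx=s,fy=s,interpolation=cv2.INTER_CUBIC))
E
python3 - <<'E'
from h import *
o=r.observe()
print({k:np.round(v,3).tolist() for k,v in o.items()})
for n in ['scene','top']:
    p,d,c,M=cam(n); save(n+'0',p); np.savez(n+'0.npz',p=p,d=d,M=M); print(n,c)
E
```

```text
pics
{'time_s': 0.0, 'joint_positions': [-73.409, 30.778, -0.255, 88.169, 0.148, 61.151, -4.082], 'qvel': [0.024, -0.128, -0.061, 0.067, 0.06, -0.042, -0.114], 'effort': [-0.0, -57.1, 0.99, -25.16, -0.056, 0.018, 0.0], 'tcp_pos': [0.226, 0.609, 0.204], 'tcp_rot': [[0.937, -0.0, 0.348], [-0.348, -0.002, 0.937], [0.0, -1.0, -0.002]], 'contact_force': [0.556, 0.461, -1.067], 'torque': [0.029, -0.026, -0.025], 'opening': 1.0}
scene {'fx': 401.8354478084713, 'fy': 401.8354478084713, 'cx': 258.3257103563802, 'cy': 184.00978839808732, 'cam_to_world': array([[ 0.9059982 ,  0.20498865, -0.37033353,  0.16728371],
       [-0.42283493,  0.47847844, -0.76959015, -0.76895029],
       [ 0.01943937,  0.85383724,  0.52017697,  0.46772167],
       [ 0.        ,  0.        ,  0.        ,  1.        ]])}
top {'fx': 454.8786780910697, 'fy': 454.8786780910697, 'cx': 256.7512047430785, 'cy': 193.9934131784129, 'cam_to_world': array([[ 0.02382112,  0.98758473, -0.15527059,  0.32516978],
       [-0.99952634,  0.02050045, -0.02295286, -0.11696618],
       [-0.01948478,  0.15574381,  0.98760529,  1.1272094 ],
       [ 0.        ,  0.        ,  0.        ,  1.        ]])}
```

View pics/scene0.png

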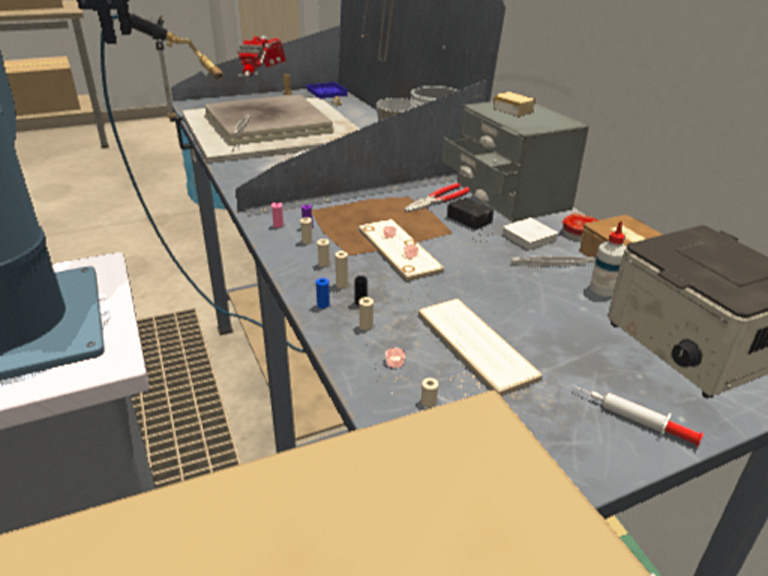

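View pics/top0.png

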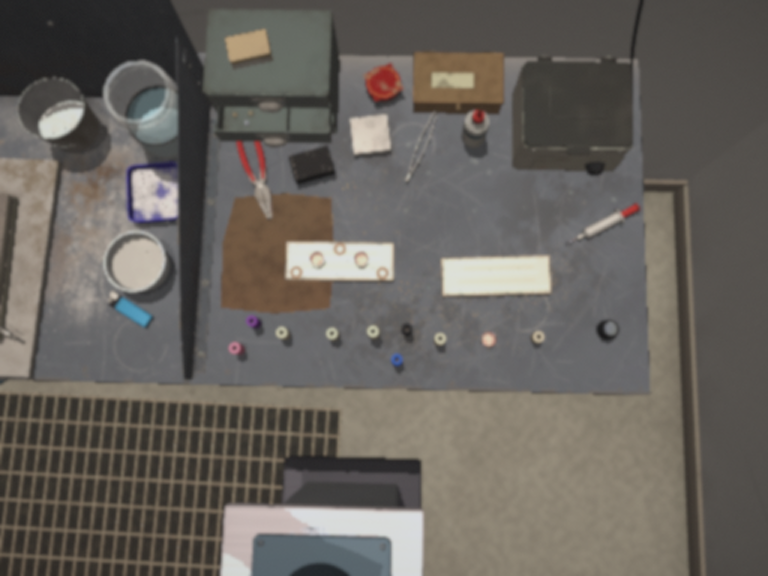

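The scene picture (1.5x) shows five pale posts at (306,231), (323,253), (341,269), (366,313), (429,392). There are also look-alikes: pink (277,215), purple (307,212), blue (322,293) and black (361,290). The lone cup is at (395,357), the loose plate at (480,345), and the loaded plate with two cups at (400,248). Next I'll measure them.

```bash
python3 - <<'E'
from h import *
for n in ['top','scene']:
    p,d,c,M=cam(n); W=world(d,c,M)
    for q in ['post_a','post_d','post_e','bench_cup','lower_plate','upper_plate']:
        L=r.cut_out(n,q)
        for e in L:
            if e['p']<.2: continue
            m=e['pixels']; w=W[m]; w=w[~np.isnan(w[:,0])]
            z=np.nanpercentile(w[:,2],[5,50,95]) if len(w) else None
            t=w[w[:,2]>z[2]-.006] if len(w) else w
            print(n,q,round(e['p'],2),np.round(e['at']),m.sum(),'z',np.round(z,4),'topmean',np.round(t.mean(0),4), 'mm',np.round(w.min(0),3),np.round(w.max(0),3),p[m].mean(0).round())
E
```

```text
top post_a 0.55 [227. 294.] 44 z [0.0249 0.0398 0.0435] topmean [ 0.4221 -0.1797  0.041 ] mm [ 0.414 -0.187  0.009] [ 0.43  -0.171  0.046] [163. 159. 139.]
top post_a 0.55 [214. 167.] 77 z [-0.0002  0.0342  0.0417] topmean [0.4448 0.1231 0.0401] mm [ 0.436  0.115 -0.002] [0.457 0.14  0.045] [ 95.  67. 106.]
top post_a 0.51 [222. 187.] 53 z [0.0066 0.0348 0.0416] topmean [0.4273 0.0721 0.0394] mm [ 0.419  0.065 -0.002] [0.435 0.08  0.042] [147. 144. 126.]
top post_a 0.5 [233. 155.] 71 z [0.0047 0.035  0.0425] topmean [0.4009 0.1479 0.0403] mm [ 0.393  0.14  -0.002] [0.412 0.158 0.044] [144. 100. 112.]
top post_a 0.38 [224. 357.] 59 z [-0.0007  0.0246  0.0307] topmean [ 0.4306 -0.3371  0.0284] mm [ 0.422 -0.345 -0.004] [ 0.44  -0.329  0.033] [146. 136. 120.]
top post_a 0.38 [221. 270.] 48 z [0.0257 0.0395 0.0432] topmean [ 0.4383 -0.1266  0.041 ] mm [ 0.43  -0.134  0.01 ] [ 0.446 -0.118  0.046] [62. 59. 58.]
top post_d 0.55 [227. 294.] 44 z [0.0249 0.0398 0.0435] topmean [ 0.4221 -0.1797  0.041 ] mm [ 0.414 -0.187  0.009] [ 0.43  -0.171  0.046] [163. 159. 139.]
top post_d 0.55 [214. 16
[... 5718 characters left out ...]
0.274 -0.002] [ 0.435 -0.247  0.013] [229. 172. 150.]
scene lower_plate 0.61 [166. 265.] 998 z [0.0027 0.0095 0.0111] topmean [ 0.5449 -0.0268  0.0095] mm [ 0.514 -0.106 -0.001] [0.581 0.095 0.022] [220. 211. 187.]
scene lower_plate 0.29 [151. 205.] 118 z [0.0022 0.0227 0.0389] topmean [0.4238 0.0703 0.0371] mm [ 0.415  0.062 -0.001] [0.432 0.08  0.041] [134. 120.  97.]
scene upper_plate 0.61 [233. 322.] 2315 z [0.0037 0.0098 0.0112] topmean [ 0.5275 -0.2851  0.0099] mm [ 0.225 -0.698 -0.002] [ 0.573 -0.175  0.388] [230. 225. 205.]
scene upper_plate 0.5 [206. 241.] 155 z [0.0047 0.0246 0.0395] topmean [ 0.4189 -0.1832  0.0377] mm [ 0.411 -0.191  0.002] [ 0.426 -0.174  0.041] [137. 123.  98.]
```

```bash
cat >> h.py <<'E'
def go(target,yaw=0.0,frm=None):
    """delta to TCP target, tool z at world yaw deg, y down"""
    o=r.observe(); R=np.array(o['tcp_rot']); t=np.array(o['tcp_pos'])
    a=np.radians(yaw); zt=np.array([np.cos(a),np.sin(a),0]); yt=np.array([0,0,-1.]); xt=np.cross(yt,zt)
    Rt=np.stack([xt,yt,zt],1)
    dr=cv2.Rodrigues(R.T@Rt)[0].ravel()
    print('dpos',np.round(R.T@(np.array(target)-t),4),'drot',np.round(dr,4),'deg',np.degrees(np.linalg.norm(dr)).round(2))
def st():
    o=r.observe(); print('t',round(o['time_s'],2),'tcp',np.round(o['tcp_pos'],4),'zaxis',np.round(np.array(o['tcp_rot'])[:,2],3),'y',np.round(np.array(o['tcp_rot'])[:,1],3),'F',np.round(o['contact_force'],1),'open',round(o['opening'],3),'q',np.round(o['joint_positions'],0))
E
python3 - <<'E'
from h import *
f=np.load('scene0.npz'); W=world(f['d'],r.camera_params('scene'),f['M']); 
for n in ['top','scene']:
    f=np.load(n+'0.npz'); W=world(f['d'],r.camera_params(n),f['M']).reshape(-1,3)
    for y in np.arange(.14,.5,.03):
        s=W[(abs(W[:,1]-y)<.015)&(W[:,0]>.3)&(W[:,0]<.62)]
        if len(s): print(n,round(y,2),np.round(np.nanmax(s[:,2]),3), np.round(s[np.nanargmax(s[:,2])],2))
# occluders top of posts table
print(r.camera_params('wrist'))
go((.42,.06,.25),0)
E
```

```text
top 0.14 0.044 [0.44 0.13 0.04]
top 0.17 0.04 [0.4  0.16 0.04]
top 0.2 0.01 [0.51 0.21 0.01]
top 0.23 0.137 [0.61 0.22 0.14]
top 0.26 0.051 [0.52 0.27 0.05]
top 0.29 0.052 [0.57 0.28 0.05]
top 0.32 0.049 [0.49 0.33 0.05]
top 0.35 0.053 [0.52 0.36 0.05]
top 0.38 0.051 [0.53 0.37 0.05]
top 0.41 0.007 [0.53 0.4  0.01]
top 0.44 0.007 [0.48 0.44 0.01]
top 0.47 0.021 [0.54 0.48 0.02]
scene 0.14 0.041 [0.39 0.15 0.04]
scene 0.17 0.003 [0.53 0.17 0.  ]
scene 0.2 0.007 [0.39 0.2  0.01]
scene 0.23 0.135 [0.62 0.22 0.13]
scene 0.26 0.001 [0.35 0.27 0.  ]
scene 0.29 0.001 [0.35 0.28 0.  ]
scene 0.32 0.001 [0.35 0.31 0.  ]
scene 0.35 0.046 [0.5  0.35 0.05]
scene 0.38 0.046 [0.53 0.37 0.05]
scene 0.41 0.001 [0.42 0.4  0.  ]
scene 0.44 0.002 [0.44 0.45 0.  ]
scene 0.47 0.016 [0.6  0.48 0.02]
{'fx': 335.871275074542, 'fy': 335.871275074542, 'cx': 254.03012976563915, 'cy': 194.1635356414909, 'mount': array([[ 5.25990830e-05, -9.59975653e-01, -2.80083457e-01,
        -7.14803306e-02],
       [-6.28131105e-04,  2.80083370e-01, -9.59975474e-01,
        -1.80768868e-01],
       [ 9.99999801e-01,  2.26422961e-04, -5.88258439e-04,
        -1.02043278e-03],
       [ 0.00000000e+00,  0.00000000e+00,  0.00000000e+00,
         1.00000000e+00]])}
dpos [ 0.3728 -0.0451 -0.4474] drot [-0.     1.215  0.   ] deg 69.62
```

>>> {"op": "arm_command", "data": {"jaw": [0,0,0,0,0], "delta_pos": [[0.025,-0.01,-0.03],[0.05,-0.02,-0.06],[0.075,-0.03,-0.09],[0.1,-0.04,-0.12],[0.125,-0.045,-0.15]], "delta_rot": [[0,0.12,0],[0,0.24,0],[0,0.36,0],[0,0.48,0],[0,0.6,0]]}}

```text
time_s: 1.22
tcp_pos: [0.292, 0.4239, 0.2511]
tcp_rot: [[0.572, 0.001, 0.82], [-0.82, 0.002, 0.572], [-0.001, -1.0, 0.002]]
contact_force: [1.2, 0.0, 0.5]
opening: 1.001
```

```bash
python3 -c "
from h import *
st();go((.42,.06,.25),0)"
```

```text
t 1.22 tcp [0.292  0.4239 0.2511] zaxis [0.82  0.572 0.002] y [ 0.001  0.002 -1.   ] F [1.2 0.  0.5] open 1.001 q [-68.  14.   9. 106.  -3.  60. -23.]
dpos [ 0.3716  0.0005 -0.1032] drot [-0.0013  0.6091 -0.0015] deg 34.9
```

>>> {"op": "arm_command", "data": {"jaw": [0,0,0,0,0], "delta_pos": [[0.037,0,-0.01],[0.074,0,-0.02],[0.111,0,-0.03],[0.148,0,-0.04],[0.186,0,-0.05]], "delta_rot": [[0,0.12,0],[0,0.24,0],[0,0.36,0],[0,0.48,0],[0,0.607,0]]}}

```text
time_s: 1.63
tcp_pos: [0.3581, 0.2428, 0.2502]
tcp_rot: [[0.005, 0.0, 1.0], [-1.0, 0.001, 0.005], [-0.001, -1.0, 0.0]]
contact_force: [1.0, 0.6, 0.4]
opening: 1.002
```

```bash
python3 -c "
from h import *
st();go((.425,.03,.25),0)"
```

```text
t 1.63 tcp [0.3581 0.2428 0.2502] zaxis [1.    0.005 0.   ] y [ 0.     0.001 -1.   ] F [1.  0.6 0.4] open 1.002 q [-59.   6.  20. 117.  -2.  58. -37.]
dpos [0.2131 0.     0.066 ] drot [-0.0004  0.0045 -0.0009] deg 0.27
```

>>> {"op": "arm_command", "data": {"jaw": [0,0,0,0.3,0.3], "delta_pos": [[0.04,0,0.012],[0.08,0,0.025],[0.12,0,0.038],[0.16,0,0.05],[0.2,0,0.062]], "delta_rot": [[0,0.0045,0],[0,0.0045,0],[0,0.0045,0],[0,0.0045,0],[0,0.0045,0]]}}

```text
time_s: 2.05
tcp_pos: [0.4218, 0.0441, 0.2504]
tcp_rot: [[0.006, 0.001, 1.0], [-1.0, 0.001, 0.006], [-0.001, -1.0, 0.001]]
contact_force: [0.8, 1.3, -0.3]
opening: 0.866
```

```bash
cat > meas.py <<'E'
from h import *
def meas(tag):
    st()
    p,d,c,M=cam('wrist'); W=world(d,c,M); save(tag,p); np.savez(tag+'.npz',p=p,d=d,M=M)
    for q in ['post_a','bench_cup','lower_plate','upper_plate']:
        for e in r.cut_out('wrist',q):
            if e['p']<.3: continue
            m=e['pixels']; w=W[m]; w=w[~np.isnan(w[:,0])]
            if len(w)<5: continue
            z=np.percentile(w[:,2],95); t=w[abs(w[:,2]-z)<.004]
            mm=(t.min(0)+t.max(0))/2
            print(q,round(e['p'],2),np.round(e['at']),m.sum(),'z',round(z,4),'topmid',np.round(mm,4),'ext',np.round(t.max(0)-t.min(0),3),p[m].mean(0).round())
    return p,d,c,M,W
E
python3 -c "
from meas import *
meas('w1')"
```

```text
t 2.05 tcp [0.4218 0.0441 0.2504] zaxis [1.    0.006 0.001] y [ 0.001  0.001 -1.   ] F [ 0.8  1.3 -0.3] open 0.866 q [-42.   5.  32. 119.  -3.  57.  -8.]
post_a 0.85 [281. 265.] 286 z 0.0418 topmid [ 0.4378 -0.1271  0.0405] ext [0.016 0.016 0.005] [43. 41. 40.]
post_a 0.73 [196. 258.] 261 z 0.0418 topmid [ 0.4268 -0.0079  0.0403] ext [0.016 0.017 0.005] [154. 137. 110.]
post_a 0.73 [ 93. 275.] 214 z 0.0422 topmid [0.4436 0.1221 0.041 ] ext [0.017 0.017 0.005] [148.  91. 161.]
post_a 0.73 [274. 228.] 313 z 0.0415 topmid [ 0.388  -0.1134  0.0404] ext [0.016 0.019 0.006] [ 50.  75. 132.]
post_a 0.58 [250. 259.] 357 z 0.0537 topmid [ 0.4304 -0.0735  0.0523] ext [0.017 0.017 0.005] [149. 134. 109.]
post_a 0.55 [133. 263.] 218 z 0.0422 topmid [0.4262 0.0729 0.0409] ext [0.017 0.017 0.005] [196. 184. 153.]
bench_cup 0.75 [356. 256.] 197 z 0.0135 topmid [ 0.4248 -0.2622  0.012 ] ext [0.02  0.024 0.005] [223. 168. 143.]
bench_cup 0.62 [175. 361.] 299 z 0.0234 topmid [0.5519 0.0232 0.0227] ext [0.023 0.023 0.007] [241. 212. 180.]
lower_plate 0.76 [185. 349.] 5217 z 0.0126 topmid [ 0.5508 -0.0137  0.0116] ext [0.065 0.18  0.006] [232. 222. 197.]
upper_plate 0.65 [352. 325.] 1644 z 0.0123 topmid [ 0.531  -0.2567  0.0111] ext [0.066 0.072 0.005] [242. 232. 205.]
```

View pics/w1.png

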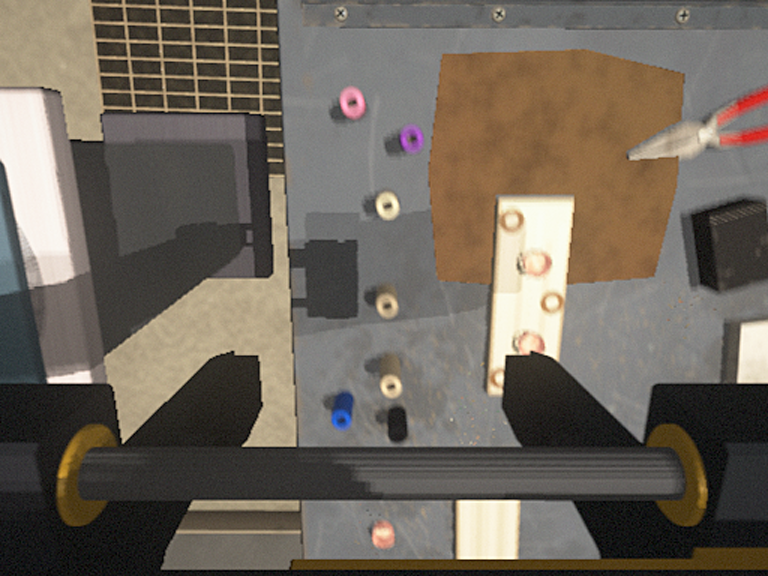

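```bash
python3 - <<'E'
from h import *
f=np.load('w1.npz'); p=f['p'];c=r.camera_params('wrist'); W=world(f['d'],c,f['M'])
f2=np.load('scene0.npz'); a=cv2.resize(p[90:270,215:400],None,fx=2.5,fy=2.5,interpolation=2); b=cv2.resize(f2['p'][120:285,170:310],None,fx=2.5,fy=2.5,interpolation=2)
h=450; im=np.zeros((h,800,3),np.uint8); im[:a.shape[0],:a.shape[1]]=a[:h]; im[:b.shape[0],a.shape[1]:a.shape[1]+b.shape[1]]=b[:, :800-a.shape[1]]
save('crop1',im,1)
# plate rect
z=W[...,2]; m=(abs(z-.0115)<.0035)&(W[...,0]>.5)&(W[...,0]<.62)&(W[...,1]>-.13)&(W[...,1]<.1)&(p.min(-1)>110)
pts=W[m]; rect=cv2.minAreaRect((pts[:,:2]*1000).astype(np.float32)); print(rect, np.median(pts[:,2]))
# rings: brown on plate
hsv=cv2.cvtColor(p,cv2.COLOR_RGB2HSV)
box=cv2.boxPoints(rect); inn=np.array([[cv2.pointPolygonTest(box,(float(x*1000),float(y*1000)),True)>2 if x==x else False for x,y in row] for row in W[...,:2]])
rm=(inn&(z<.016)&(hsv[...,1]>75)).astype(np.uint8)
n,l,s,ce=cv2.connectedComponentsWithStats(rm)
for i in range(1,n):
    if s[i,4]>25:
        q=W[l==i]; print(s[i],ce[i].round(),q.mean(0).round(4),((q.min(0)+q.max(0))/2).round(4),(q.max(0)-q.min(0)).round(3))
E
```

```text
((551.5265502929688, -13.583831787109375), (64.0250015258789, 179.83839416503906), 0.6016408801078796) 0.011282988987506848
[333 140  16  15 129] [340. 147.] [0.5304 0.055  0.0114] [0.5304 0.055  0.0114] [0.019 0.018 0.004]
[360 195  16  14 118] [368. 201.] [ 0.5719 -0.0161  0.0114] [ 0.5713 -0.016   0.0118] [0.021 0.018 0.006]
[353 223   9  11  46] [357. 227.] [ 0.5609 -0.0517  0.013 ] [ 0.5601 -0.0529  0.0132] [0.009 0.014 0.006]
[327 245   9  14  69] [330. 251.] [ 0.5272 -0.088   0.0115] [ 0.528  -0.0886  0.0117] [0.011 0.02  0.003]
```

View pics/crop1.png

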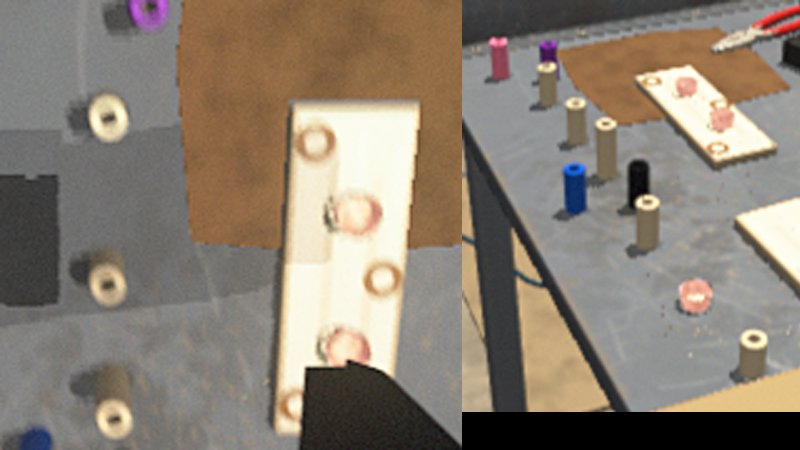

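The crop confirms it. The pale 40 mm posts are A at w1 px (387,205), B at (387,303), and the fourth pale one in the scene picture at (366,313). The third pale post (w1 391,380) measures 52 mm and the last (scene 429,392) 28 mm, so those two are the odd ones. Pink, purple, blue and black are look-alikes. I'll start with post A.

```bash
python3 -c "
from h import *
st();go((.4255,.073,.010),0)"
```

```text
t 2.3 tcp [0.4214 0.0467 0.25  ] zaxis [1.    0.006 0.   ] y [ 0.     0.001 -1.   ] F [-0.4  1.2  0.4] open 0.701 q [-42.   5.  32. 119.  -3.  57.  -8.]
dpos [-0.0262  0.24    0.0042] drot [-0.      0.0056 -0.0005] deg 0.32
```

>>> {"op": "arm_command", "data": {"jaw": [0.3,0.3,0.3,0.3,0.3], "delta_pos": [[-0.026,0.03,0.004],[-0.026,0.07,0.004],[-0.026,0.11,0.004],[-0.026,0.15,0.004],[-0.026,0.18,0.004]], "delta_rot": [[0,0.0056,0],[0,0.0056,0],[0,0.0056,0],[0,0.0056,0],[0,0.0056,0]]}}

```text
time_s: 2.72
tcp_pos: [0.4236, 0.074, 0.0672]
tcp_rot: [[0.004, -0.002, 1.0], [-1.0, -0.0, 0.004], [0.0, -1.0, -0.002]]
contact_force: [1.1, 1.0, 0.5]
opening: 0.701
```

```bash
python3 -c "
from meas import *
meas('w2')
go((.4255,.073,.010),0)"
```

```text
t 2.72 tcp [0.4236 0.074  0.0672] zaxis [ 1.     0.004 -0.002] y [-0.002 -0.    -1.   ] F [1.1 1.  0.5] open 0.701 q [-36.  25.  24. 127. -19.  32.   3.]
post_a 0.89 [288. 257.] 337 z 0.026 topmid [ 0.4264 -0.001   0.025 ] ext [0.014 0.004 0.006] [156. 139. 112.]
post_a 0.75 [ 91. 214.] 764 z 0.042 topmid [0.4002 0.147  0.0406] ext [0.017 0.016 0.004] [227. 187. 201.]
post_a 0.72 [206. 260.] 924 z 0.0417 topmid [0.4261 0.0726 0.0403] ext [0.018 0.018 0.005] [133. 119.  98.]
post_a 0.69 [362. 263.] 476 z 0.0287 topmid [ 0.4305 -0.0676  0.028 ] ext [0.016 0.006 0.006] [152. 135. 107.]
post_a 0.63 [138. 286.] 809 z 0.042 topmid [0.4438 0.1222 0.0407] ext [0.017 0.017 0.005] [183. 108. 193.]
lower_plate 0.79 [227. 412.] 6355 z 0.0122 topmid [ 0.55   -0.005   0.0119] ext [0.065 0.164 0.007] [245. 238. 224.]
dpos [ 0.0002  0.0613 -0.0008] drot [-0.0015  0.0013 -0.001 ] deg 0.13
```

View pics/w2.png

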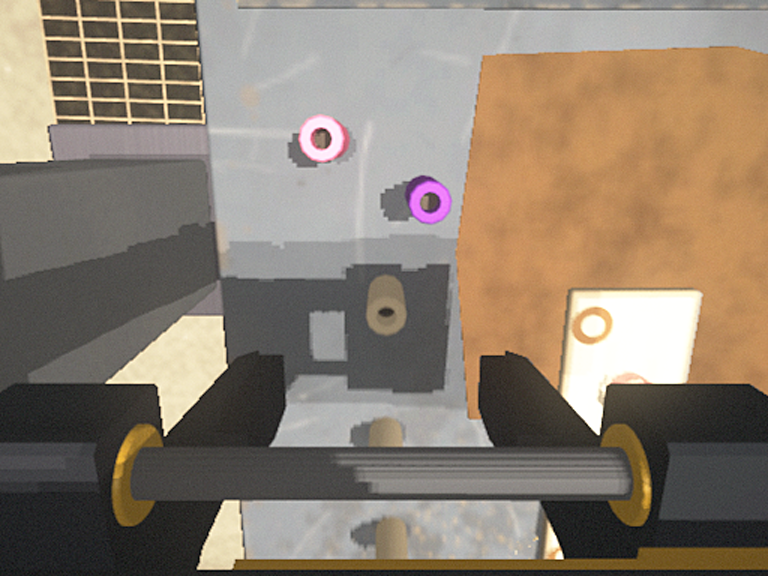

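>>> {"op": "arm_command", "data": {"jaw": [0.3,0.3,0.3,0.3,0.3], "delta_pos": [[0,0.02,0.001],[0,0.04,0.002],[0,0.056,0.002],[0,0.058,0.002],[0,0.058,0.002]], "delta_rot": [[0,0,0],[0,0,0],[0,0,0],[0,0,0],[0,0,0]], "grip_force": 15}}

```text
time_s: 3.38
tcp_pos: [0.4283, 0.0727, 0.0132]
tcp_rot: [[0.0, 0.002, 1.0], [-1.0, 0.001, 0.0], [-0.001, -1.0, 0.002]]
contact_force: [0.1, -0.3, -0.0]
opening: 0.7
```

>>> {"op": "arm_command", "data": {"jaw": [1,1,1,1,1], "delta_pos": [[0,0,0],[0,0,0],[0,0,0],[0,0,0],[0,0,0]], "delta_rot": [[0,0,0],[0,0,0],[0,0,0],[0,0,0],[0,0,0]]}}

```text
time_s: 3.8
tcp_pos: [0.4277, 0.0722, 0.0124]
tcp_rot: [[0.0, 0.001, 1.0], [-1.0, 0.0, 0.0], [-0.0, -1.0, 0.001]]
contact_force: [-1.0, 0.3, -0.0]
opening: 0.345
```

```bash
python3 -c "
from h import *
st()"
```

```text
t 3.8 tcp [0.4277 0.0722 0.0124] zaxis [1.    0.    0.001] y [ 0.001  0.    -1.   ] F [-1.   0.3 -0. ] open 0.345 q [-31.  32.  19. 127. -25.  24.   8.]
```

>>> {"op": "arm_command", "data": {"jaw": [1,1,1,1,1], "delta_pos": [[0,0,0],[0,0,0],[0,0,0],[0,0,0],[0,0,0]], "delta_rot": [[0,0,0],[0,0,0],[0,0,0],[0,0,0],[0,0,0]]}}

```text
time_s: 4.22
tcp_pos: [0.4273, 0.072, 0.0119]
tcp_rot: [[-0.0, -0.0, 1.0], [-1.0, -0.0, -0.0], [0.0, -1.0, -0.0]]
contact_force: [0.7, -1.6, 0.1]
opening: 0.001
```

>>> {"op": "arm_command", "data": {"jaw": [1,1,1,1,1], "delta_pos": [[0,-0.02,0],[0,-0.05,0],[0,-0.08,0],[0,-0.1,0],[0,-0.1,0]], "delta_rot": [[0,0,0],[0,0,0],[0,0,0],[0,0,0],[0,0,0]]}}

```text
time_s: 4.63
tcp_pos: [0.4298, 0.0726, 0.1151]
tcp_rot: [[-0.0, 0.006, 1.0], [-1.0, 0.002, -0.0], [-0.002, -1.0, 0.006]]
contact_force: [1.2, 0.4, -0.1]
opening: 0.005
```

```bash
python3 -c "
from meas import *
meas('w3'); go((.5304,.056,.11),0)"
```

```text
t 4.63 tcp [0.4298 0.0726 0.1151] zaxis [ 1.    -0.     0.006] y [ 0.006  0.002 -1.   ] F [ 1.2  0.4 -0.1] open 0.005 q [-40.  20.  29. 125. -15.  38.  -0.]
post_a 0.98 [349. 254.] 532 z 0.0534 topmid [ 0.4304 -0.0739  0.0519] ext [0.018 0.017 0.005] [197. 185. 159.]
post_a 0.87 [ 89. 213.] 554 z 0.042 topmid [0.4    0.1471 0.0406] ext [0.018 0.017 0.005] [225. 185. 198.]
post_a 0.73 [126. 270.] 498 z 0.042 topmid [0.4437 0.122  0.0405] ext [0.017 0.017 0.005] [194. 112. 202.]
post_a 0.69 [367. 264.] 169 z 0.0221 topmid [ 0.4376 -0.1206  0.0212] ext [0.014 0.005 0.006] [31. 29. 28.]
post_a 0.66 [186. 250.] 541 z 0.0418 topmid [0.4262 0.0731 0.0403] ext [0.017 0.017 0.005] [161. 146. 122.]
lower_plate 0.86 [215. 388.] 6009 z 0.0124 topmid [0.5506 0.0181 0.0111] ext [0.065 0.117 0.005] [247. 240. 226.]
dpos [0.0159 0.0007 0.104 ] drot [0.002  0.     0.0008] deg 0.12
```

View pics/w3.png

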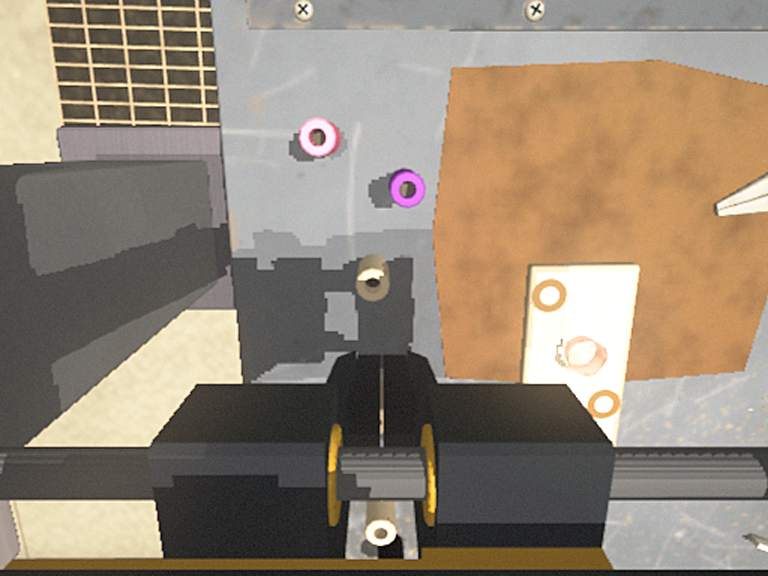

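The gripper shut empty, and post A still stands at w3 px (372,278). I'll compare where the fingers really are with the reported TCP.

```bash
python3 - <<'E'
from h import *
f=np.load('w3.npz'); d=f['d'];c=r.camera_params('wrist')
P=world(d,c,np.array(c['mount']))
for v in range(225,300,6): print(v,[ (np.round(P[v,u]*1000).tolist()) for u in (235,247,260,270)])
E
```

```text
225 [[45.0, 114.0, -18.0], [45.0, 113.0, -6.0], [45.0, 114.0, 6.0], [45.0, 115.0, 15.0]]
231 [[51.0, 114.0, -18.0], [51.0, 114.0, -6.0], [51.0, 114.0, 6.0], [52.0, 115.0, 15.0]]
237 [[-9.0, -38.0, -8.0], [-8.0, -35.0, -3.0], [-8.0, -35.0, 3.0], [-8.0, -35.0, 8.0]]
243 [[-9.0, -45.0, -8.0], [-8.0, -42.0, -3.0], [-8.0, -42.0, 3.0], [-8.0, -43.0, 8.0]]
249 [[-9.0, -51.0, -8.0], [-8.0, -50.0, -3.0], [-8.0, -49.0, 3.0], [-8.0, -48.0, 7.0]]
255 [[-8.0, -55.0, -7.0], [-7.0, -52.0, -3.0], [-7.0, -53.0, 3.0], [-7.0, -53.0, 7.0]]
261 [[-8.0, -60.0, -7.0], [-8.0, -60.0, -2.0], [-8.0, -60.0, 3.0], [-8.0, -59.0, 7.0]]
267 [[-8.0, -65.0, -7.0], [-8.0, -64.0, -2.0], [-8.0, -64.0, 3.0], [-8.0, -64.0, 7.0]]
273 [[-8.0, -68.0, -7.0], [-8.0, -69.0, -2.0], [-8.0, -69.0, 3.0], [-8.0, -69.0, 6.0]]
279 [[-8.0, -74.0, -6.0], [-8.0, -73.0, -2.0], [-8.0, -73.0, 3.0], [-8.0, -74.0, 6.0]]
285 [[-8.0, -77.0, -6.0], [-8.0, -77.0, -2.0], [-8.0, -77.0, 2.0], [-8.0, -77.0, 6.0]]
291 [[-7.0, -80.0, -6.0], [-7.0, -80.0, -2.0], [-7.0, -80.0, 2.0], [-6.0, -79.0, 6.0]]
297 [[-5.0, -80.0, -6.0], [-5.0, -80.0, -2.0], [-5.0, -80.0, 2.0], [-4.0, -78.0, 6.0]]
```

```bash
python3 - <<'E'
from h import *
st()
p,d,c,M=cam('scene'); o=r.observe(); t=np.array(o['tcp_pos'])
def pr(X):
    q=np.linalg.inv(M)@np.append(X,1); return c['cx']+c['fx']*q[0]/-q[2], c['cy']-c['fy']*q[1]/-q[2]
q=p.copy()
for dz,col in ((0,(255,0,0)),(.019,(0,255,0)),(.035,(0,0,255)),(.064,(255,255,0))):
    u,v=pr(t+[0,0,dz]); print(dz,u,v); cv2.circle(q,(int(round(u)),int(round(v))),1,col,-1)
u,v=map(int,pr(t)); save('s3',q[max(0,v-110):v+60,max(0,u-100):u+120],3)
E
```

```text
t 4.88 tcp [0.4264 0.0719 0.1109] zaxis [ 1.     0.    -0.002] y [-0.002 -0.001 -1.   ] F [-0.1  0.1  0.7] open -0.001 q [-39.  20.  28. 125. -15.  38.  -0.]
0 203.11601547742555 118.78430464902732
0.019 202.68363516562215 110.98702525234114
0.035 202.31224400602258 104.28958654432262
0.064 201.6214982679499 91.83310468149452
```

View pics/s3.png

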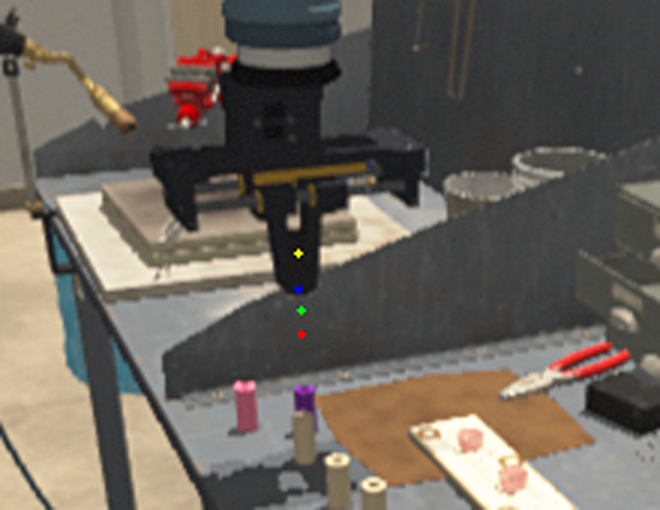

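The scene picture agrees: the real fingertips end about 35 mm above the reported TCP (red dot), so every height needs that offset. I'll refine the number.

```bash
python3 - <<'E'
from h import *
c=r.camera_params('wrist')
for i in range(2):
    p,d,c,M=cam('wrist'); 
    P=world(d,c,np.array(c['mount']))
    for v in range(232,240): print(v,[ (np.round(P[v,u]*1000,1).tolist()) for u in (240,247,260,265)])
st(); go((.4262,.0726,-.028),0)
E
```

```text
232 [[50.2, 109.3, -12.7], [50.5, 110.2, -6.2], [50.5, 110.1, 5.9], [50.3, 109.6, 10.5]]
233 [[51.4, 109.8, -12.8], [51.2, 109.4, -6.2], [51.8, 110.9, 5.9], [51.3, 109.7, 10.5]]
234 [[52.6, 110.3, -12.8], [52.6, 110.3, -6.3], [52.1, 109.1, 5.9], [52.1, 109.0, 10.5]]
235 [[53.9, 111.0, -12.9], [53.2, 109.3, -6.2], [53.4, 109.8, 5.9], [53.3, 109.5, 10.5]]
236 [[54.8, 110.6, -12.8], [54.7, 110.4, -6.3], [54.4, 109.8, 5.9], [55.0, 111.1, 10.6]]
237 [[-7.9, -35.6, -6.2], [-8.2, -36.3, -2.9], [-8.2, -36.4, 3.1], [-7.5, -34.8, 5.5]]
238 [[-8.0, -37.1, -6.1], [-7.8, -36.5, -2.9], [-7.6, -36.2, 3.1], [-7.8, -36.5, 5.5]]
239 [[-7.6, -37.2, -6.1], [-7.6, -37.2, -2.9], [-7.9, -37.9, 3.1], [-7.9, -38.0, 5.4]]
232 [[50.4, 110.0, -12.8], [50.0, 109.0, -6.2], [50.9, 111.1, 5.9], [50.5, 110.1, 10.5]]
233 [[51.5, 110.0, -12.8], [51.5, 110.1, -6.3], [51.8, 110.9, 5.9], [51.0, 108.9, 10.5]]
234 [[52.4, 109.9, -12.8], [52.8, 110.7, -6.3], [52.9, 111.0, 5.9], [52.2, 109.4, 10.5]]
235 [[53.4, 109.8, -12.8], [53.4, 109.7, -6.3], [53.5, 110.1, 5.9], [53.6, 110.4, 10.6]]
236 [[54.6, 110.3, -12.8], [54.0, 108.8, -6.2], [54.3, 109.5, 5.9], [54.3, 109.6, 10.6]]
237 [[-7.9, -35.8, -6.2], [-8.3, -36.6, -2.9], [-7.8, -35.5, 3.2], [-7.3, -34.4, 5.5]]
238 [[-7.6, -36.2, -6.2], [-7.8, -36.6, -2.9], [-7.6, -36.2, 3.1], [-7.6, -36.1, 5.5]]
239 [[-7.8, -37.6, -6.1], [-7.6, -37.2, -2.9], [-7.6, -37.3, 3.1], [-7.6, -37.3, 5.4]]
t 5.03 tcp [0.4267 0.0717 0.1111] zaxis [ 1.    -0.    -0.002] y [-0.002 -0.001 -1.   ] F [ 0.  -0.1  0.4] open 0.004 q [-39.  20.  28. 125. -15.  38.  -0.]
dpos [-0.001   0.1391 -0.0003] drot [ 0.0017 -0.0002  0.0009] deg 0.11
```

>>> {"op": "arm_command", "data": {"jaw": [0.5,0.5,0.5,0.5,0.5], "delta_pos": [[0,0,0],[0,0.02,0],[0,0.04,0],[0,0.06,0],[0,0.07,0]], "delta_rot": [[0,0,0],[0,0,0],[0,0,0],[0,0,0],[0,0,0]]}}

```text
time_s: 5.45
tcp_pos: [0.4262, 0.0717, 0.04]
tcp_rot: [[-0.0, -0.003, 1.0], [-1.0, -0.001, -0.0], [0.001, -1.0, -0.003]]
contact_force: [0.7, 0.9, 0.3]
opening: 0.361
```

>>> {"op": "arm_command", "data": {"jaw": [0.5,0.5,0.5,0.5,0.5], "delta_pos": [[0,0,0],[-0.001,0.02,0],[-0.001,0.045,0],[-0.001,0.065,0],[-0.001,0.066,0]], "delta_rot": [[0,0,0],[0,0,0],[0,0,0],[0,0,0],[0,0,0]]}}

```text
time_s: 5.87
tcp_pos: [0.4262, 0.0728, -0.0257]
tcp_rot: [[-0.0, -0.003, 1.0], [-1.0, -0.001, -0.0], [0.001, -1.0, -0.003]]
contact_force: [-0.1, -0.4, 0.2]
opening: 0.502
```

>>> {"op": "arm_command", "data": {"jaw": [1,1,1,1,1], "delta_pos": [[0,0,0],[0,0,0],[0,0,0],[0,0,0],[0,0,0]], "delta_rot": [[0,0,0],[0,0,0],[0,0,0],[0,0,0],[0,0,0]]}}

```text
time_s: 6.28
tcp_pos: [0.4281, 0.0733, -0.0231]
tcp_rot: [[0.0, 0.002, 1.0], [-1.0, 0.001, 0.0], [-0.001, -1.0, 0.002]]
contact_force: [-1.5, -0.2, 8.5]
opening: 0.194
```

```bash
python3 -c "
from h import *
st()"
```

```text
t 6.28 tcp [ 0.4281  0.0733 -0.0231] zaxis [1.    0.    0.002] y [ 0.002  0.001 -1.   ] F [-1.5 -0.2  8.5] open 0.194 q [-28.  36.  15. 127. -28.  20.  11.]
```

>>> {"op": "arm_command", "data": {"jaw": [1,1,1,1,1], "delta_pos": [[0,-0.01,0],[0,-0.04,0],[0,-0.07,0],[0,-0.1,0],[0,-0.1,0]], "delta_rot": [[0,0,0],[0,0,0],[0,0,0],[0,0,0],[0,0,0]]}}

```text
time_s: 6.7
tcp_pos: [0.4303, 0.0737, 0.0807]
tcp_rot: [[-0.001, 0.007, 1.0], [-1.0, 0.003, -0.001], [-0.003, -1.0, 0.007]]
contact_force: [1.1, 1.3, -0.0]
opening: 0.197
```

```bash
python3 -c "
from meas import *
p,d,c,M,W=meas('w4'); go((.5304,.09,.08),0)"
```

```text
t 6.7 tcp [0.4303 0.0737 0.0807] zaxis [ 1.    -0.001  0.007] y [ 0.007  0.003 -1.   ] F [ 1.1  1.3 -0. ] open 0.197 q [-38.  24.  27. 126. -20.  33.   3.]
post_a 0.95 [132. 275.] 680 z 0.0418 topmid [0.444  0.1224 0.0405] ext [0.017 0.017 0.005] [192. 112. 200.]
post_a 0.78 [266. 256.] 2609 z 0.1452 topmid [0.4302 0.0746 0.1438] ext [0.018 0.015 0.005] [141. 125. 100.]
post_a 0.61 [355. 254.] 720 z 0.0416 topmid [ 0.4304 -0.0672  0.0415] ext [0.015 0.006 0.008] [159. 141. 112.]
lower_plate 0.76 [217. 402.] 5701 z 0.0123 topmid [0.5502 0.0383 0.0121] ext [0.065 0.077 0.007] [244. 237. 224.]
dpos [-0.017  -0.0048  0.1039] drot [0.0015 0.0001 0.0004] deg 0.09
```

View pics/w4.png

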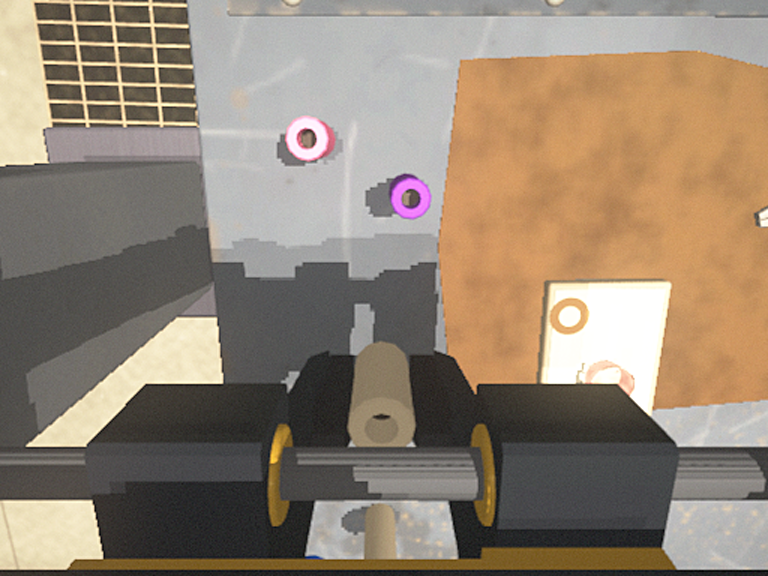

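```bash
cat > ring.py <<'E'
from h import *
def rings(tag,dbg=False):
    f=np.load(tag+'.npz'); p=f['p'];c=r.camera_params('wrist'); W=world(f['d'],c,f['M'])
    z=W[...,2]; X=W[...,0];Y=W[...,1]
    hsv=cv2.cvtColor(p,cv2.COLOR_RGB2HSV)
    pl=(abs(z-.0112)<.003)&(X>.515)&(X<.59)&(Y>-.115)&(Y<.09)
    m=(pl&(p.min(-1)>60)).astype(np.uint8)
    rm=(pl&(hsv[...,1].astype(int)>70)).astype(np.uint8)
    n,l,s,ce=cv2.connectedComponentsWithStats(rm)
    for i in range(1,n):
        if s[i,4]>60:
            k=l==i
            # project pixels to plane z=.010+bias by rays for smoothness
            v,u=np.nonzero(k); D=np.stack([(u-c['cx'])/c['fx'],-(v-c['cy'])/c['fy'],-np.ones(len(u))],-1)@f['M'][:3,:3].T; o=f['M'][:3,3]
            q=o+D*((.0112-o[2])/D[:,2])[:,None]
            cc,rad=cv2.minEnclosingCircle((q[:,:2]*1000).astype(np.float32))
            print('ring?',s[i],'mean',q.mean(0).round(4),'mid',((q.min(0)+q.max(0))/2).round(4),'ext',(q.max(0)-q.min(0)).round(4),'circ',np.round(cc,1),round(rad,1))
    v,u=np.nonzero(m&~rm); 
    D=np.stack([(u-c['cx'])/c['fx'],-(v-c['cy'])/c['fy'],-np.ones(len(u))],-1)@f['M'][:3,:3].T; o=f['M'][:3,3]
    q=o+D*((.0112-o[2])/D[:,2])[:,None]
    print('plate ext',q.min(0).round(4),q.max(0).round(4))
    print(cv2.minAreaRect((q[:,:2]*1000).astype(np.float32)))
if __name__=='__main__':
    import sys
    for t in sys.argv[1:]: print(t); rings(t)
E
python3 ring.py w1 w2 w3 w4
```

```text
w1
ring? [377 131   6  59  67] mean [0.581  0.0413 0.0112] mid [0.5794 0.038  0.0112] ext [0.0055 0.0743 0.    ] circ [581.1  38. ] 37.1
ring? [324 133  26 129 542] mean [ 0.524  -0.0037  0.0112] mid [ 0.5293 -0.0152  0.0112] ext [0.0233 0.175  0.    ] circ [520.6 -15.2] 87.5
ring? [360 195  17  46 177] mean [ 0.5746 -0.0236  0.0112] mid [ 0.5721 -0.039   0.0112] ext [0.0212 0.0636 0.    ] circ [574. -39.] 32.7
plate ext [ 0.518  -0.1026  0.0112] [0.583  0.0763 0.0112]
((550.359130859375, -12.893806457519531), (64.07343292236328, 178.79458618164062), 0.9660850167274475)
w2
ring? [375 194  33  64 466] mean [0.526  0.0584 0.0112] mid [0.5276 0.0511 0.0112] ext [0.0216 0.051  0.    ] circ [523.2  51.1] 26.0
ring? [363 361  12  12  66] mean [ 0.5225 -0.08    0.0112] mid [ 0.5233 -0.0784  0.0112] ext [0.0092 0.0116 0.    ] circ [521.8 -78.4] 6.6
plate ext [ 0.5179 -0.0842  0.0112] [0.5815 0.0769 0.0112]
((549.8876953125, -3.6848678588867188), (63.57773208618164, 160.80360412597656), 0.267551064491272)
w3
ring? [351 177  27  39 354] mean [0.5272 0.0591 0.0112] mid [0.5285 0.0588 0.0112] ext [0.0226 0.0351 0.    ] circ [522.2  58.8] 18.1
ring? [391 260  23  19 223] mean [ 0.5709 -0.013   0.0112] mid [ 0.5709 -0.0131  0.0112] ext [0.0206 0.019  0.    ] circ [570.7 -13.3] 10.5
plate ext [ 0.5185 -0.0433  0.0112] [0.5824 0.0763 0.0112]
((550.306396484375, 16.326335906982422), (63.06588363647461, 120.07923889160156), 0.7368807792663574)
w4
ring? [360 188  33  68 476] mean [0.5265 0.0563 0.0112] mid [0.5284 0.0483 0.0112] ext [0.0231 0.0569 0.    ] circ [519.8  48.3] 28.5
plate ext [ 0.5186 -0.0007  0.0112] [0.5818 0.0766 0.0112]
((550.0884399414062, 37.693878173828125), (62.652679443359375, 77.4630355834961), 0.6383042335510254)
```

```bash
python3 - <<'E'
from h import *
c=r.camera_params('wrist')
for tag,uv in (('w4',(379,211)),('w3',(366,197)),('w2',(395,217)),('w3',(402,270))):
    f=np.load(tag+'.npz'); p=f['p']
    u0,v0=uv; s=p[v0-14:v0+15,u0-14:u0+15]
    hsv=cv2.cvtColor(s,cv2.COLOR_RGB2HSV); 
    m=((hsv[...,1]>90)).astype(np.uint8)
    n,l,st_,ce=cv2.connectedComponentsWithStats(m,connectivity=4)
    # component whose bbox center nearest middle
    k=min((i for i in range(1,n) if st_[i,4]>40),key=lambda i:np.hypot(*(ce[i]-14)))
    v,u=np.nonzero(l==k); u=u+u0-14; v=v+v0-14
    D=np.stack([(u-c['cx'])/c['fx'],-(v-c['cy'])/c['fy'],-np.ones(len(u))],-1)@f['M'][:3,:3].T; o=f['M'][:3,3]
    q=o+D*((.0112-o[2])/D[:,2])[:,None]
    print(tag,len(u),q.mean(0).round(4),((q.min(0)+q.max(0))/2).round(4),(q.max(0)-q.min(0)).round(4))
E
```

```text
w4 325 [0.5294 0.0586 0.0112] [0.5294 0.0582 0.0112] [0.0201 0.0192 0.    ]
w3 258 [0.5296 0.0585 0.0112] [0.5298 0.0585 0.0112] [0.0197 0.0194 0.    ]
w2 322 [0.5282 0.0592 0.0112] [0.5285 0.0586 0.0112] [0.0198 0.0191 0.    ]
w3 212 [ 0.5703 -0.0131  0.0112] [ 0.5705 -0.0131  0.0112] [0.0198 0.019  0.    ]
```

```bash
python3 -c "
from h import *
st();go((.5295,.058,.04),0)"
```

```text
t 6.95 tcp [0.4265 0.073  0.0754] zaxis [ 1.     0.    -0.002] y [-0.002 -0.    -1.   ] F [ 0.  -1.2 -0.6] open 0.199 q [-38.  24.  27. 126. -20.  33.   4.]
dpos [0.015  0.0352 0.103 ] drot [0.0015 0.0001 0.0004] deg 0.09
```

>>> {"op": "arm_command", "data": {"jaw": [1,1,1,1,1], "delta_pos": [[0.003,0,0.03],[0.006,0.005,0.06],[0.01,0.015,0.09],[0.014,0.03,0.103],[0.015,0.035,0.103]], "delta_rot": [[0,0,0],[0,0,0],[0,0,0],[0,0,0],[0,0,0]]}}

```text
time_s: 7.37
tcp_pos: [0.5319, 0.0568, 0.0385]
tcp_rot: [[-0.001, -0.001, 1.0], [-1.0, -0.002, -0.001], [0.002, -1.0, -0.001]]
contact_force: [-0.9, 0.0, -0.4]
opening: 0.2
```

>>> {"op": "arm_command", "data": {"jaw": [1,1,1,1,1], "delta_pos": [[0,0,0],[0,0,0],[0,0.01,0],[0,0.03,0],[0,0.03,0]], "delta_rot": [[0,0,0],[0,0,0],[0,0,0],[0,0,0],[0,0,0]]}}

```text
time_s: 7.78
tcp_pos: [0.5276, 0.0585, 0.0087]
tcp_rot: [[0.001, -0.004, 1.0], [-1.0, -0.0, 0.001], [0.0, -1.0, -0.004]]
contact_force: [-1.9, 0.7, -0.4]
opening: 0.196
```

```bash
python3 -c "
from meas import *
meas('w5'); st();go((.5295,.058,-.013),0)"; python3 ring.py w5
```

```text
t 7.78 tcp [0.5276 0.0585 0.0087] zaxis [ 1.     0.001 -0.004] y [-0.004 -0.    -1.   ] F [-1.9  0.7 -0.4] open 0.196 q [-28.  39.  21. 113. -25.  33.  11.]
post_a 0.87 [110.  74.] 2614 z 0.0417 topmid [0.4442 0.1222 0.0405] ext [0.018 0.017 0.005] [153.  73. 172.]
post_a 0.68 [62. 11.] 818 z 0.019 topmid [0.4066 0.1463 0.0183] ext [0.007 0.015 0.007] [200. 103. 122.]
post_a 0.55 [267. 256.] 2617 z 0.0732 topmid [0.5282 0.0596 0.0718] ext [0.018 0.015 0.005] [153. 135. 108.]
lower_plate 0.68 [227. 291.] 8099 z 0.0124 topmid [0.5502 0.0158 0.011 ] ext [0.064 0.122 0.005] [195. 182. 164.]
t 8.03 tcp [0.5308 0.0582 0.0118] zaxis [ 1.    -0.     0.001] y [ 0.001  0.    -1.   ] F [ 0.3  0.4 -0.5] open 0.195 q [-28.  38.  22. 113. -25.  33.  11.]
dpos [ 0.0002  0.0248 -0.0013] drot [-0.0012 -0.     -0.0003] deg 0.07
w5
ring? [ 237  194  114   62 1456] mean [0.5468 0.067  0.0112] mid [0.55   0.0592 0.0112] ext [0.0633 0.037  0.    ] circ [550.3  58.6] 36.0
plate ext [ 0.5183 -0.0436  0.0112] [0.5811 0.0766 0.0112]
((550.3070678710938, 16.31732177734375), (62.69609451293945, 119.75206756591797), 0.834519624710083)
```

View pics/w5.png

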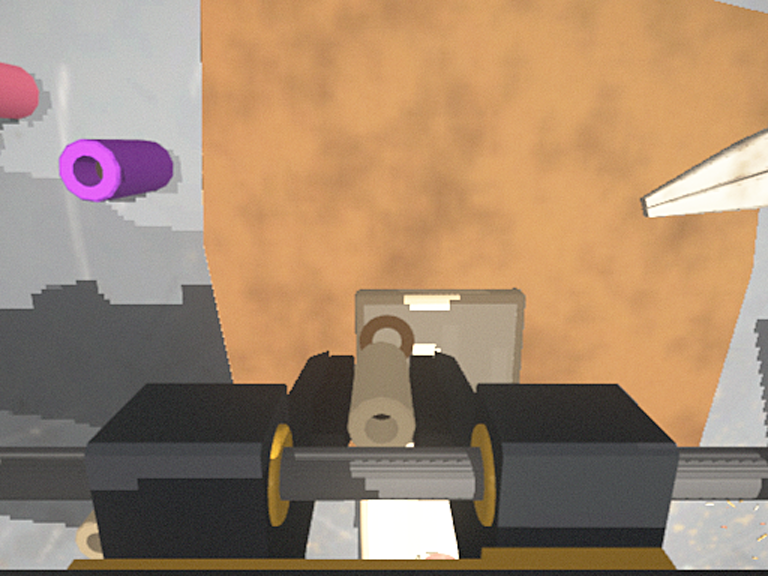

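>>> {"op": "arm_command", "data": {"jaw": [1,1,1,1,1], "delta_pos": [[0,0.005,-0.001],[0,0.012,-0.001],[0,0.018,-0.001],[0,0.022,-0.001],[0,0.022,-0.001]], "delta_rot": [[0,0,0],[0,0,0],[0,0,0],[0,0,0],[0,0,0]]}}

```text
time_s: 8.45
tcp_pos: [0.5285, 0.0579, -0.0122]
tcp_rot: [[-0.0, -0.002, 1.0], [-1.0, -0.0, -0.0], [0.0, -1.0, -0.002]]
contact_force: [-0.6, 0.0, 0.3]
opening: 0.195
```

```bash
python3 -c "
from meas import *
import time
p,d,c,M=cam('wrist');p,d,c,M=cam('wrist');p,d,c,M=cam('wrist'); st(); save('w6',p[180:330,180:340],4)
o=r.observe(); go((.5295,.058,-.013),0)"
```

```text
t 8.6 tcp [ 0.5294  0.0579 -0.0112] zaxis [ 1. -0. -0.] y [-0. -0. -1.] F [0.5 0.5 0. ] open 0.202 q [-26.  41.  20. 113. -26.  30.  12.]
dpos [-0.0001  0.0018  0.0001] drot [ 0.0001 -0.0002  0.0001] deg 0.02
```

View pics/w6.png

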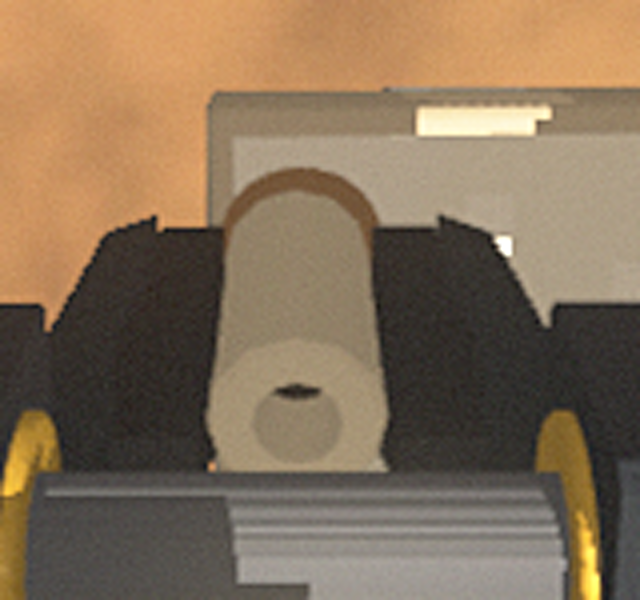

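>>> {"op": "arm_command", "data": {"jaw": [1,1,1,1,1], "delta_pos": [[0,0.001,0],[0,0.002,0],[0,0.003,0],[0,0.003,0],[0,0.003,0]], "delta_rot": [[0,0,0],[0,0,0],[0,0,0],[0,0,0],[0,0,0]]}}

```text
time_s: 9.02
tcp_pos: [0.5297, 0.0581, -0.0131]
tcp_rot: [[-0.0, 0.001, 1.0], [-1.0, 0.001, -0.0], [-0.001, -1.0, 0.001]]
contact_force: [-3.4, -0.3, 11.9]
opening: 0.196
```

```bash
python3 -c "
from meas import *
p,d,c,M=cam('wrist'); st(); save('w7',p[180:330,180:340],4)"
```

```text
t 9.07 tcp [ 0.5297  0.0581 -0.0131] zaxis [ 1.    -0.     0.001] y [ 0.001  0.001 -1.   ] F [-3.6  0.1 10.9] open 0.2 q [-26.  41.  20. 113. -26.  30.  12.]
```

View pics/w7.png

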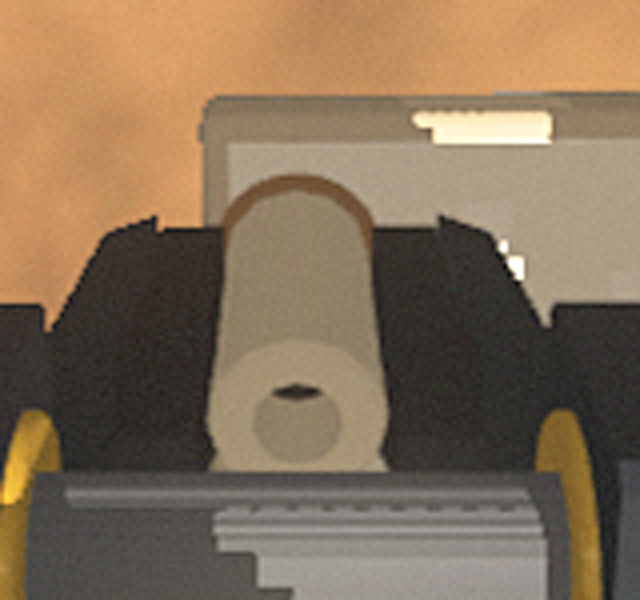

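>>> {"op": "arm_command", "data": {"jaw": [1,1,0.6,0.6,0.6], "delta_pos": [[-0.0005,-0.001,0],[-0.0005,-0.0015,0],[-0.0005,-0.0015,0],[-0.0005,-0.0015,0],[-0.0005,-0.0015,0]], "delta_rot": [[0,0,0],[0,0,0],[0,0,0],[0,0,0],[0,0,0]]}}

```text
time_s: 9.48
tcp_pos: [0.5293, 0.0586, -0.0127]
tcp_rot: [[-0.0, -0.0, 1.0], [-1.0, -0.0, -0.0], [0.0, -1.0, -0.0]]
contact_force: [0.2, -0.2, 0.6]
opening: 0.388
```

>>> {"op": "arm_command", "data": {"jaw": [0.5,0.5,0.5,0.5,0.5], "delta_pos": [[0,-0.01,0],[0,-0.03,0],[0,-0.06,0],[0.005,-0.09,0],[0.01,-0.1,-0.01]], "delta_rot": [[0,0,0],[0,0,0],[0,0,0],[0,0,0],[0,0,0]]}}

```text
time_s: 9.9
tcp_pos: [0.5232, 0.0486, 0.0917]
tcp_rot: [[-0.0, 0.007, 1.0], [-1.0, 0.001, -0.0], [-0.001, -1.0, 0.007]]
contact_force: [0.9, -1.3, 0.7]
opening: 0.495
```

```bash
python3 -c "
from meas import *
r.read_camera('wrist');r.read_camera('wrist')
p,d,c,M,W=meas('w8'); st(); go((.426,-.0085,.06))"
```

```text
t 10.0 tcp [0.5199 0.0479 0.0898] zaxis [ 1.    -0.001  0.003] y [ 0.003  0.001 -1.   ] F [-0.9  0.5  0.3] open 0.499 q [-31.  30.  27. 114. -20.  41.   8.]
post_a 0.73 [ 93. 146.] 957 z 0.0419 topmid [0.444  0.1223 0.0404] ext [0.018 0.018 0.005] [151.  75. 167.]
post_a 0.69 [50. 75.] 1375 z 0.0418 topmid [0.4    0.1471 0.0404] ext [0.018 0.018 0.005] [205. 131. 151.]
post_a 0.67 [184. 269.] 739 z 0.0518 topmid [0.5303 0.0583 0.0503] ext [0.016 0.018 0.005] [172. 154. 124.]
post_a 0.66 [252. 142.] 464 z 0.0376 topmid [ 0.4339 -0.0058  0.0375] ext [0.004 0.011 0.008] [124. 110.  89.]
post_a 0.58 [366. 169.] 230 z 0.0224 topmid [ 0.4413 -0.1213  0.0214] ext [0.009 0.006 0.006] [34. 31. 30.]
post_a 0.34 [215. 282.] 8712 z 0.0123 topmid [ 0.5508 -0.0135  0.011 ] ext [0.065 0.18  0.005] [228. 220. 204.]
lower_plate 0.75 [221. 281.] 9115 z 0.0125 topmid [ 0.5511 -0.0135  0.0124] ext [0.066 0.18  0.008] [226. 218. 201.]
t 10.25 tcp [0.5189 0.0489 0.0864] zaxis [ 1.     0.    -0.002] y [-0.002 -0.    -1.   ] F [-0.2 -0.5  0.6] open 0.499 q [-31.  30.  27. 114. -20.  40.   8.]
dpos [ 0.0573  0.0266 -0.0929] drot [0.0017 0.0005 0.0003] deg 0.1
```

View pics/w8.png

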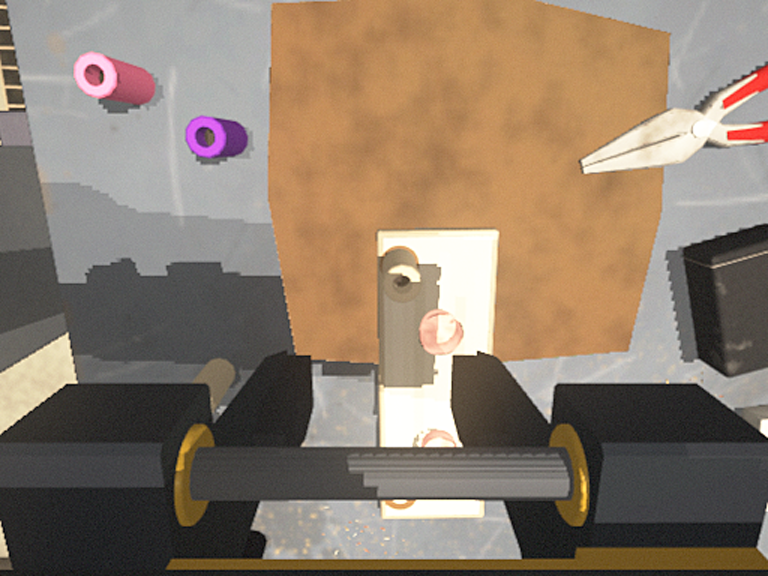

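Post A stands on its ring (w8 px 401,270; top centre 0.530, 0.058, within 1 mm of the ring). Next is post B.

>>> {"op": "arm_command", "data": {"jaw": [0.5,0.5,0.5,0.5,0.5], "delta_pos": [[0.02,0,-0.03],[0.04,0,-0.06],[0.057,0.01,-0.085],[0.0575,0.03,-0.093],[0.0575,0.04,-0.093]], "delta_rot": [[0,0,0],[0,0,0],[0,0,0],[0,0,0],[0,0,0]]}}

```text
time_s: 10.67
tcp_pos: [0.4229, -0.0097, 0.0457]
tcp_rot: [[-0.002, -0.004, 1.0], [-1.0, -0.0, -0.002], [0.0, -1.0, -0.004]]
contact_force: [-0.5, 0.4, -0.2]
opening: 0.497
```

```bash
python3 -c "
from meas import *
r.read_camera('wrist');r.read_camera('wrist');r.read_camera('wrist')
p,d,c,M,W=meas('w9'); st(); go((.4262,-.0082,-.024))"
```

```text
t 10.82 tcp [ 0.4269 -0.0086  0.0468] zaxis [ 1.     0.001 -0.001] y [-0.001 -0.    -1.   ] F [-0.2 -1.  -0.4] open 0.506 q [-25.  27.  24. 128. -23.  29.  17.]
post_a 0.96 [289. 260.] 616 z 0.0532 topmid [ 0.4298 -0.08    0.0528] ext [0.012 0.005 0.003] [122. 109.  86.]
post_a 0.92 [209. 251.] 1092 z 0.0418 topmid [ 0.4264 -0.0079  0.0404] ext [0.017 0.018 0.005] [89. 78. 63.]
post_a 0.78 [357. 266.] 781 z 0.0381 topmid [ 0.4372 -0.1212  0.0372] ext [0.016 0.006 0.006] [16. 14. 14.]
post_a 0.67 [354. 196.] 988 z 0.0415 topmid [ 0.3875 -0.1117  0.0401] ext [0.018 0.016 0.005] [ 21.  58. 121.]
post_a 0.66 [105. 444.] 2001 z 0.0517 topmid [0.53   0.0579 0.0504] ext [0.019 0.017 0.005] [144. 133. 107.]
post_a 0.46 [  6. 281.] 155 z 0.0188 topmid [0.4437 0.1137 0.0183] ext [0.008 0.001 0.007] [47. 22. 56.]
lower_plate 0.9 [172. 436.] 15324 z 0.0124 topmid [0.5504 0.0133 0.0118] ext [0.066 0.126 0.007] [220. 210. 183.]
t 11.07 tcp [ 0.4275 -0.0086  0.0479] zaxis [1.    0.001 0.001] y [ 0.001  0.    -1.   ] F [-0.6  0.7  0.3] open 0.495 q [-25.  27.  24. 128. -23.  29.  17.]
dpos [-0.0004  0.0719 -0.0014] drot [-0.0014  0.0008 -0.0001] deg 0.09
```

>>> {"op": "arm_command", "data": {"jaw": [0.5,0.5,0.5,0.5,0.5], "delta_pos": [[-0.0005,0.02,-0.001],[-0.0005,0.045,-0.001],[-0.0005,0.065,-0.001],[-0.0005,0.07,-0.001],[-0.0005,0.07,-0.001]], "delta_rot": [[0,0,0],[0,0,0],[0,0,0],[0,0,0],[0,0,0]]}}

```text
time_s: 11.48
tcp_pos: [0.4249, -0.0085, -0.0232]
tcp_rot: [[-0.0, -0.002, 1.0], [-1.0, -0.0, -0.0], [0.0, -1.0, -0.002]]
contact_force: [-1.1, -0.3, 0.5]
opening: 0.499
```

>>> {"op": "arm_command", "data": {"jaw": [1,1,1,1,1], "delta_pos": [[0,0,0],[0,0,0],[0,0,0],[0,0,0],[0,0,0]], "delta_rot": [[0,0,0],[0,0,0],[0,0,0],[0,0,0],[0,0,0]]}}

```text
time_s: 11.9
tcp_pos: [0.4261, -0.0083, -0.0219]
tcp_rot: [[0.0, 0.002, 1.0], [-1.0, 0.0, 0.0], [-0.0, -1.0, 0.002]]
contact_force: [0.1, -0.8, 7.0]
opening: 0.201
```

>>> {"op": "arm_command", "data": {"jaw": [1,1,1,1,1], "delta_pos": [[0,0,0],[0,-0.03,0],[0,-0.06,0],[0,-0.1,0],[0,-0.1,0]], "delta_rot": [[0,0,0],[0,0,0],[0,0,0],[0,0,0],[0,0,0]]}}

```text
time_s: 12.32
tcp_pos: [0.4289, -0.0083, 0.0824]
tcp_rot: [[-0.001, 0.008, 1.0], [-1.0, 0.002, -0.001], [-0.002, -1.0, 0.008]]
contact_force: [0.9, 0.3, 0.2]
opening: 0.197
```

```bash
python3 -c "
from h import *
r.read_camera('top');r.read_camera('top');r.read_camera('top');st(); go((.5704,-.0135,.045))"
```

```text
t 12.47 tcp [ 0.4254 -0.008   0.0776] zaxis [1.    0.001 0.001] y [ 0.001  0.001 -1.   ] F [ 0.2  1.1 -0.7] open 0.199 q [-28.  24.  28. 128. -20.  33.  15.]
dpos [0.0056 0.0327 0.145 ] drot [-0.0008  0.0006 -0.0006] deg 0.07
```

>>> {"op": "arm_command", "data": {"jaw": [1,1,1,1,1], "delta_pos": [[0.001,0,0.035],[0.002,0,0.07],[0.004,0,0.105],[0.005,0.01,0.14],[0.0055,0.03,0.145]], "delta_rot": [[0,0,0],[0,0,0],[0,0,0],[0,0,0],[0,0,0]]}}

```text
time_s: 12.88
tcp_pos: [0.5773, -0.014, 0.0474]
tcp_rot: [[0.001, 0.007, 1.0], [-1.0, -0.0, 0.001], [0.0, -1.0, 0.007]]
contact_force: [0.3, 0.7, -0.2]
opening: 0.195
```

>>> {"op": "arm_command", "data": {"jaw": [1,1,1,1,1], "delta_pos": [[0,0.005,0],[0,0.02,0],[0,0.04,0],[0,0.048,0],[0,0.048,0]], "delta_rot": [[0,0,0],[0,0,0],[0,0,0],[0,0,0],[0,0,0]]}}

```text
time_s: 13.3
tcp_pos: [0.567, -0.014, -0.0032]
tcp_rot: [[-0.001, -0.006, 1.0], [-1.0, 0.0, -0.001], [-0.0, -1.0, -0.006]]
contact_force: [-0.8, 0.4, -0.4]
opening: 0.2
```

```bash
python3 -c "
from h import *
r.read_camera('top');r.read_camera('top')
p,d,c,M=cam('wrist');st(); save('w10',p[130:330,150:360],3); go((.5704,-.0134,-.0125))"
```

```text
t 13.45 tcp [ 5.703e-01 -1.410e-02 -1.000e-04] zaxis [ 1. -0.  0.] y [ 0.  0. -1.] F [ 0.3  0.5 -1. ] open 0.192 q [-20.  42.  22. 108. -27.  35.  20.]
dpos [-0.0007  0.0124  0.0001] drot [-0.0001 -0.0004 -0.    ] deg 0.02
```

View pics/w10.png

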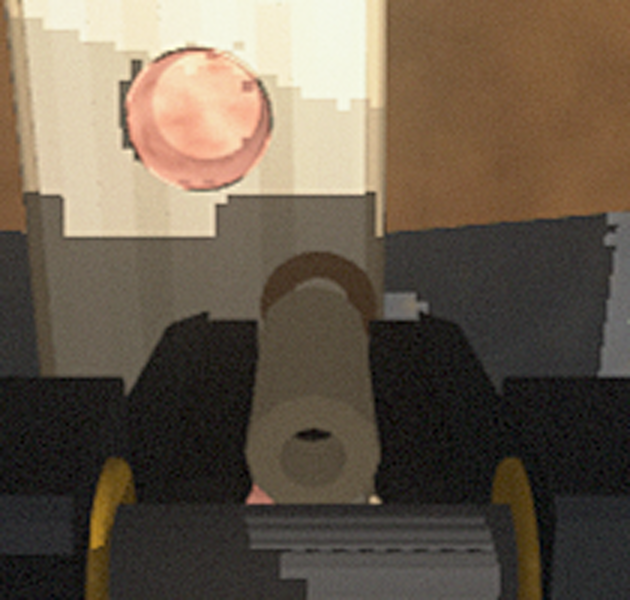

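>>> {"op": "arm_command", "data": {"jaw": [1,1,1,1,1], "delta_pos": [[-0.0005,0.004,0.0007],[-0.001,0.008,0.0007],[-0.001,0.012,0.0007],[-0.001,0.013,0.0007],[-0.001,0.014,0.0007]], "delta_rot": [[0,0,0],[0,0,0],[0,0,0],[0,0,0],[0,0,0]]}}

```text
time_s: 13.87
tcp_pos: [0.5718, -0.0127, -0.0129]
tcp_rot: [[-0.0, 0.001, 1.0], [-1.0, 0.001, -0.0], [-0.001, -1.0, 0.001]]
contact_force: [-7.6, 1.7, 25.4]
opening: 0.196
```

```bash
python3 -c "
from h import *
r.read_camera('top');r.read_camera('top')
p,d,c,M=cam('wrist');st(); save('w11',p[190:310,190:310],5); go((.5704,-.0134,-.0125))"
```

```text
t 14.02 tcp [ 0.5717 -0.0127 -0.0129] zaxis [ 1.    -0.     0.001] y [ 0.001  0.001 -1.   ] F [-4.8  1.7 17.8] open 0.193 q [-19.  44.  22. 108. -27.  34.  20.]
dpos [ 0.0007 -0.0004 -0.0013] drot [-0.001  -0.0001 -0.0012] deg 0.09
```

View pics/w11.png

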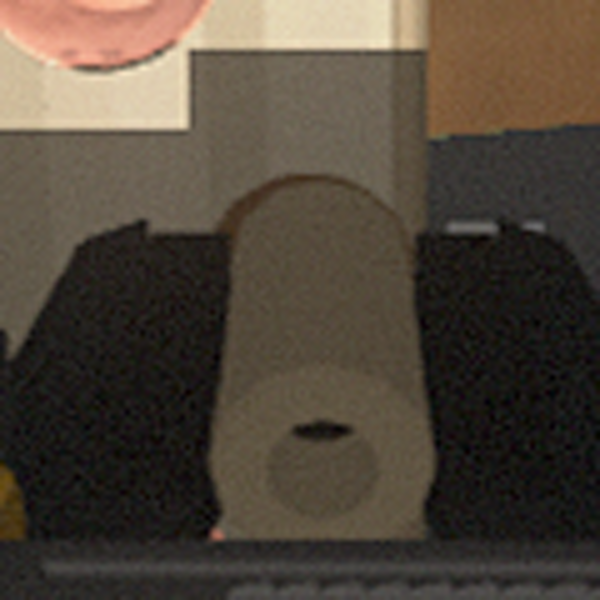

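>>> {"op": "arm_command", "data": {"jaw": [1,1,0.65,0.65,0.65], "delta_pos": [[0.0005,-0.0015,-0.0005],[0.0005,-0.0022,-0.0005],[0.0005,-0.0022,-0.0005],[0.0005,-0.0022,-0.0005],[0.0005,-0.0022,-0.0005]], "delta_rot": [[0,0,0],[0,0,0],[0,0,0],[0,0,0],[0,0,0]]}}

```text
time_s: 14.43
tcp_pos: [0.5704, -0.0134, -0.0126]
tcp_rot: [[-0.0, -0.0, 1.0], [-1.0, -0.0, -0.0], [0.0, -1.0, -0.0]]
contact_force: [0.1, -0.2, -0.8]
opening: 0.346
```

>>> {"op": "arm_command", "data": {"jaw": [0.6,0.6,0.6,0.6,0.6], "delta_pos": [[0,-0.01,0],[0,-0.03,0],[0,-0.06,0],[0,-0.09,0],[0,-0.1,0]], "delta_rot": [[0,0,0],[0,0,0],[0,0,0],[0,0,0],[0,0,0]]}}

```text
time_s: 14.85
tcp_pos: [0.5729, -0.0139, 0.0919]
tcp_rot: [[-0.001, 0.005, 1.0], [-1.0, 0.0, -0.001], [-0.0, -1.0, 0.005]]
contact_force: [1.8, -0.3, -0.2]
opening: 0.398
```

```bash
python3 -c "
from meas import *
r.read_camera('top');r.read_camera('top')
meas('w12'); go((.422,-.18,.06))"; python3 ring.py w12
```

```text
t 14.95 tcp [ 0.5723 -0.0135  0.0899] zaxis [ 1.    -0.     0.004] y [ 0.004  0.    -1.   ] F [-0.8 -0.1 -0.9] open 0.402 q [-24.  34.  28. 107. -22.  44.  16.]
post_a 0.89 [ 8. 70.] 488 z 0.0381 topmid [0.446  0.1143 0.0381] ext [0.009 0.002 0.008] [53. 23. 63.]
post_a 0.65 [196. 250.] 816 z 0.0517 topmid [ 0.5711 -0.013   0.0504] ext [0.017 0.018 0.005] [104.  91.  73.]
post_a 0.63 [ 96. 189.] 806 z 0.052 topmid [0.5304 0.0583 0.0504] ext [0.017 0.017 0.005] [192. 178. 145.]
post_a 0.6 [252.  88.] 222 z 0.0232 topmid [ 0.4323 -0.0662  0.022 ] ext [0.01  0.003 0.005] [83. 73. 59.]
bench_cup 0.39 [144. 227.] 787 z 0.0236 topmid [0.5519 0.0235 0.0225] ext [0.023 0.023 0.006] [239. 197. 165.]
lower_plate 0.94 [166. 232.] 13049 z 0.0125 topmid [ 0.551 -0.014  0.012] ext [0.065 0.18  0.007] [204. 195. 172.]
lower_plate 0.49 [237. 230.] 630 z 0.0231 topmid [ 0.5541 -0.0499  0.022 ] ext [0.022 0.023 0.006] [204. 140. 121.]
upper_plate 0.94 [367. 209.] 1027 z 0.0119 topmid [ 0.5292 -0.1892  0.0103] ext [0.061 0.013 0.005] [175. 159. 132.]
dpos [ 0.1666  0.0266 -0.1473] drot [ 0.0027 -0.    
[... 310 characters left out ...]
128 358] mean [5.205e-01 4.000e-04 1.120e-02] mid [ 0.5206 -0.0029  0.0112] ext [0.0034 0.1028 0.    ] circ [519.7  -2.9] 51.4
ring? [214 133  26  24 253] mean [0.5518 0.0196 0.0112] mid [0.5517 0.0218 0.0112] ext [0.0193 0.0177 0.    ] circ [551.7  22.4] 9.8
ring? [216 207  51  80 341] mean [ 0.5753 -0.075   0.0112] mid [ 0.5614 -0.0653  0.0112] ext [0.0434 0.0728 0.    ] circ [560.8 -65.2] 42.0
ring? [219 225  25  20 350] mean [ 0.5535 -0.0523  0.0112] mid [ 0.5538 -0.0531  0.0112] ext [0.02   0.0171 0.    ] circ [554.  -51.7] 10.2
plate ext [ 0.5189 -0.1026  0.0112] [0.5834 0.0759 0.0112]
((551.042724609375, -13.380226135253906), (63.06547164916992, 178.9047088623047), 0.5633546710014343)
```

View pics/w12.png

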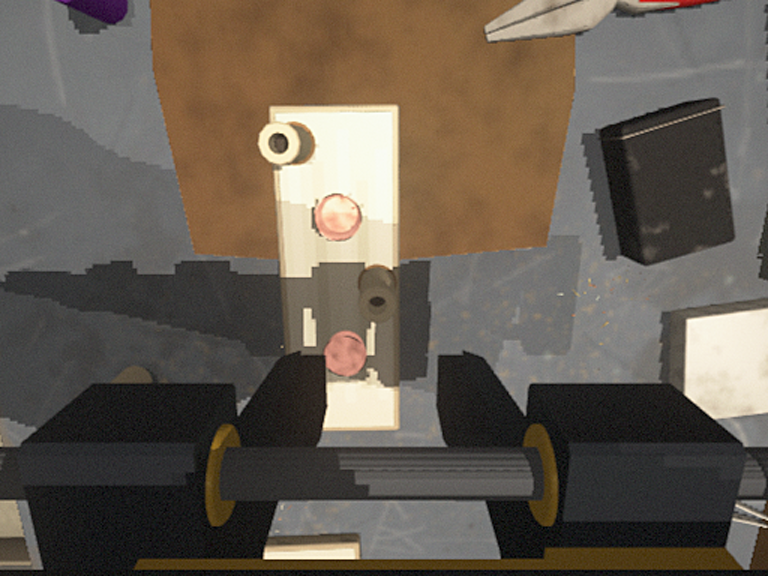

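>>> {"op": "arm_command", "data": {"jaw": [0.5,0.5,0.5,0.5,0.5], "delta_pos": [[0.025,0,-0.025],[0.055,0,-0.055],[0.085,0,-0.085],[0.115,0,-0.115],[0.14,0.01,-0.14]], "delta_rot": [[0,0,0],[0,0,0],[0,0,0],[0,0,0],[0,0,0]]}}

```text
time_s: 15.62
tcp_pos: [0.4289, -0.1551, 0.0778]
tcp_rot: [[-0.001, 0.0, 1.0], [-1.0, -0.001, -0.001], [0.001, -1.0, 0.0]]
contact_force: [0.1, -1.9, -0.3]
opening: 0.501
```

```bash
python3 -c "
from meas import *
r.read_camera('top');r.read_camera('top');r.read_camera('top')
meas('w13'); st(); go((.422,-.18,.05))"
```

```text
t 15.77 tcp [ 0.4273 -0.1553  0.0766] zaxis [ 1.    -0.006 -0.004] y [-0.004  0.    -1.   ] F [1.3 0.6 0.4] open 0.497 q [ -9.  26.  28. 123. -21.  35.  34.]
post_a 0.87 [141. 195.] 832 z 0.0419 topmid [ 0.3874 -0.1129  0.0406] ext [0.018 0.017 0.005] [ 36.  67. 129.]
post_a 0.82 [ 80. 260.] 787 z 0.0541 topmid [ 0.4303 -0.0743  0.0526] ext [0.017 0.018 0.005] [195. 188. 159.]
post_a 0.59 [161. 270.] 754 z 0.0419 topmid [ 0.4375 -0.1277  0.0406] ext [0.017 0.018 0.005] [37. 35. 34.]
post_a 0.57 [235. 248.] 839 z 0.0417 topmid [ 0.4224 -0.1814  0.0403] ext [0.017 0.018 0.005] [87. 77. 62.]
lower_plate 0.92 [ 66. 428.] 10699 z 0.0125 topmid [ 0.5513 -0.0638  0.0114] ext [0.066 0.08  0.006] [222. 215. 190.]
upper_plate 0.62 [243. 372.] 3086 z 0.0122 topmid [ 0.5278 -0.2536  0.0108] ext [0.065 0.141 0.005] [205. 190. 161.]
t 16.02 tcp [ 0.4317 -0.1524  0.0775] zaxis [1.    0.003 0.   ] y [ 0.  0. -1.] F [-0.1 -0.3 -0. ] open 0.501 q [ -9.  26.  28. 123. -21.  35.  34.]
dpos [ 0.0276  0.0275 -0.0098] drot [-0.0004  0.0025 -0.    ] deg 0.15
```

>>> {"op": "arm_command", "data": {"jaw": [0.5,0.5,0.5,0.5,0.5], "delta_pos": [[0.014,0,-0.005],[0.0285,0.01,-0.0095],[0.0285,0.025,-0.0095],[0.0285,0.035,-0.0095],[0.0285,0.035,-0.0095]], "delta_rot": [[0,0.0025,0],[0,0.0025,0],[0,0.0025,0],[0,0.0025,0],[0,0.0025,0]]}}

```text
time_s: 16.43
tcp_pos: [0.4205, -0.1807, 0.041]
tcp_rot: [[-0.001, -0.003, 1.0], [-1.0, 0.001, -0.001], [-0.001, -1.0, -0.003]]
contact_force: [0.5, 0.2, -0.1]
opening: 0.499
```

```bash
python3 -c "
from meas import *
r.read_camera('top');r.read_camera('top');r.read_camera('top')
meas('w14'); st(); go((.4224,-.181,-.023))"
```

```text
t 16.58 tcp [ 0.4216 -0.1814  0.0428] zaxis [ 1.    -0.001  0.   ] y [ 0.  0. -1.] F [ 0.4 -0.1 -1. ] open 0.499 q [ -2.  30.  25. 124. -24.  31.  41.]
post_a 0.97 [102. 190.] 1093 z 0.0419 topmid [ 0.3876 -0.113   0.0407] ext [0.018 0.017 0.006] [ 37.  77. 150.]
post_a 0.96 [ 23. 273.] 1632 z 0.0539 topmid [ 0.4299 -0.0758  0.0528] ext [0.018 0.015 0.006] [169. 161. 139.]
post_a 0.92 [217. 258.] 1153 z 0.0417 topmid [ 0.4222 -0.1815  0.0404] ext [0.017 0.018 0.005] [97. 86. 69.]
post_a 0.55 [126. 281.] 941 z 0.042 topmid [ 0.4371 -0.1279  0.0405] ext [0.017 0.017 0.005] [54. 51. 48.]
lower_plate 0.61 [ 45. 462.] 8171 z 0.0125 topmid [ 0.5483 -0.0809  0.0112] ext [0.059 0.046 0.005] [227. 218. 193.]
upper_plate 0.68 [234. 405.] 4765 z 0.0122 topmid [ 0.528  -0.2098  0.0108] ext [0.065 0.053 0.005] [220. 207. 179.]
t 16.83 tcp [ 0.4215 -0.1818  0.0431] zaxis [ 1.    -0.002  0.001] y [ 0.001 -0.    -1.   ] F [ 0.4 -0.4 -0.3] open 0.501 q [ -2.  30.  25. 124. -25.  31.  41.]
dpos [-0.0008  0.0661  0.0008] drot [-0.0009 -0.0022  0.0001] deg 0.13
```

>>> {"op": "arm_command", "data": {"jaw": [0.5,0.5,0.5,0.5,0.5], "delta_pos": [[-0.0005,0.02,0.0007],[-0.0005,0.045,0.0007],[-0.0005,0.062,0.0007],[-0.0005,0.066,0.0007],[-0.0005,0.066,0.0007]], "delta_rot": [[0,0,0],[0,0,0],[0,0,0],[0,0,0],[0,0,0]]}}

```text
time_s: 17.25
tcp_pos: [0.421, -0.1813, -0.024]
tcp_rot: [[-0.003, -0.002, 1.0], [-1.0, 0.001, -0.003], [-0.001, -1.0, -0.002]]
contact_force: [0.1, -0.5, -0.2]
opening: 0.499
```

>>> {"op": "arm_command", "data": {"jaw": [1,1,1,1,1], "delta_pos": [[0,0,0],[0,0,0],[0,0,0],[0,0,0],[0,0,0]], "delta_rot": [[0,0,0],[0,0,0],[0,0,0],[0,0,0],[0,0,0]]}}

```text
time_s: 17.67
tcp_pos: [0.4223, -0.1816, -0.0227]
tcp_rot: [[-0.002, 0.001, 1.0], [-1.0, -0.0, -0.002], [0.0, -1.0, 0.001]]
contact_force: [-1.2, 0.2, 6.3]
opening: 0.199
```

>>> {"op": "arm_command", "data": {"jaw": [1,1,1,1,1], "delta_pos": [[0,0,0],[0,-0.03,0],[0,-0.06,0],[0,-0.1,0],[0,-0.1,0]], "delta_rot": [[0,0,0],[0,0,0],[0,0,0],[0,0,0],[0,0,0]]}}

```text
time_s: 18.08
tcp_pos: [0.4251, -0.183, 0.0818]
tcp_rot: [[-0.003, 0.008, 1.0], [-1.0, -0.002, -0.003], [0.002, -1.0, 0.008]]
contact_force: [1.5, -0.7, -0.5]
opening: 0.201
```

```bash
python3 -c "
from h import *
r.read_camera('top');r.read_camera('top');r.read_camera('top');st(); go((.5314,-.086,.05))"
```

```text
t 18.23 tcp [ 0.4219 -0.181   0.0767] zaxis [ 1.    -0.002  0.001] y [ 0.001  0.    -1.   ] F [-0.6 -0.1 -0.3] open 0.196 q [ -6.  27.  28. 123. -22.  35.  38.]
dpos [-0.0952  0.0269  0.1093] drot [-0.0007 -0.0019 -0.0003] deg 0.12
```

>>> {"op": "arm_command", "data": {"jaw": [1,1,1,1,1], "delta_pos": [[-0.02,0,0.027],[-0.045,0,0.055],[-0.07,0,0.085],[-0.095,0,0.109],[-0.095,0.01,0.1095]], "delta_rot": [[0,-0.002,0],[0,-0.002,0],[0,-0.002,0],[0,-0.002,0],[0,-0.002,0]]}}

```text
time_s: 18.65
tcp_pos: [0.5369, -0.0797, 0.0659]
tcp_rot: [[0.008, 0.004, 1.0], [-1.0, 0.003, 0.008], [-0.003, -1.0, 0.004]]
contact_force: [-0.7, 0.8, -0.8]
opening: 0.197
```

>>> {"op": "arm_command", "data": {"jaw": [1,1,1,1,1], "delta_pos": [[0,0.005,0],[0,0.02,0],[0,0.04,0],[0,0.06,0],[0,0.066,0]], "delta_rot": [[0,0,0],[0,0,0],[0,0,0],[0,0,0],[0,0,0]]}}

```text
time_s: 19.07
tcp_pos: [0.5273, -0.0878, -0.0028]
tcp_rot: [[-0.003, -0.007, 1.0], [-1.0, 0.0, -0.003], [0.0, -1.0, -0.007]]
contact_force: [-0.4, 0.1, -0.8]
opening: 0.197
```

```bash
python3 -c "
from h import *
r.read_camera('top');r.read_camera('top')
p,d,c,M=cam('wrist');st(); save('w15',p[130:330,150:360],3); go((.5316,-.0858,-.0125))"
```

```text
t 19.22 tcp [ 5.301e-01 -8.780e-02  1.000e-04] zaxis [ 1.    -0.002 -0.002] y [-0.002 -0.    -1.   ] F [ 0.5  0.  -0. ] open 0.2 q [-13.  40.  23. 113. -28.  33.  29.]
dpos [-0.002   0.0126  0.0016] drot [ 0.0023 -0.0022  0.0003] deg 0.18
```

View pics/w15.png

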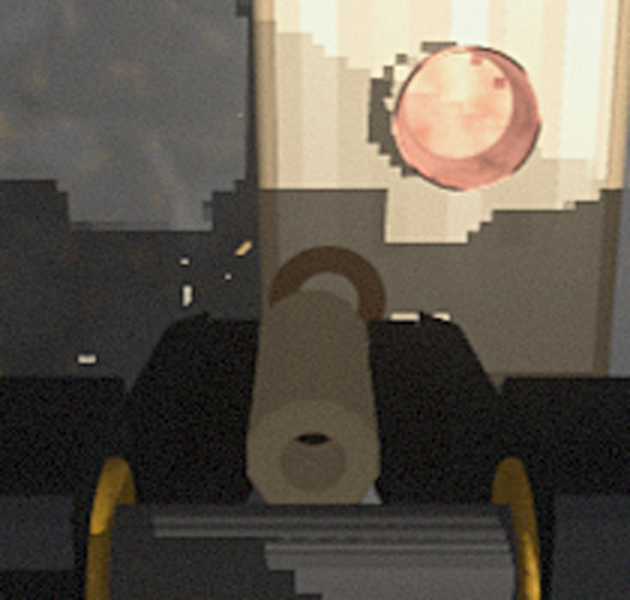

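>>> {"op": "arm_command", "data": {"jaw": [1,1,1,1,1], "delta_pos": [[-0.001,0.003,0.001],[-0.002,0.006,0.0018],[-0.002,0.01,0.0018],[-0.002,0.0125,0.0018],[-0.002,0.0135,0.0018]], "delta_rot": [[0,-0.002,0],[0,-0.002,0],[0,-0.002,0],[0,-0.002,0],[0,-0.002,0]]}}

```text
time_s: 19.63
tcp_pos: [0.5334, -0.0846, -0.0128]
tcp_rot: [[0.002, 0.0, 1.0], [-1.0, 0.0, 0.002], [-0.0, -1.0, 0.0]]
contact_force: [-4.5, 1.1, 14.7]
opening: 0.199
```

```bash
python3 -c "
from h import *
r.read_camera('top');r.read_camera('top')
p,d,c,M=cam('wrist');st(); save('w16',p[190:310,190:310],5); go((.5316,-.0858,-.0125))"
```

```text
t 19.78 tcp [ 0.5334 -0.0845 -0.0126] zaxis [1.    0.002 0.   ] y [ 0.  0. -1.] F [-1.  -0.4  3.5] open 0.204 q [-12.  42.  22. 112. -28.  31.  29.]
dpos [ 0.0012 -0.0001 -0.0018] drot [-0.0002  0.0016 -0.0003] deg 0.09
```

View pics/w16.png

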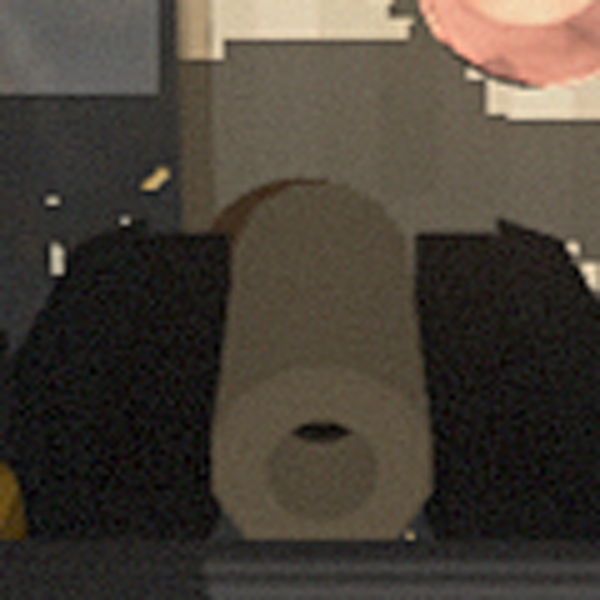

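>>> {"op": "arm_command", "data": {"jaw": [1,1,1,1,1], "delta_pos": [[0,-0.003,0],[0.0012,-0.003,-0.0017],[0.0012,-0.003,-0.0017],[0.0012,-0.001,-0.0017],[0.0012,0,-0.0017]], "delta_rot": [[0,0,0],[0,0,0],[0,0,0],[0,0,0],[0,0,0]]}}

```text
time_s: 20.2
tcp_pos: [0.5316, -0.086, -0.0128]
tcp_rot: [[0.001, 0.0, 1.0], [-1.0, 0.0, 0.001], [-0.0, -1.0, 0.0]]
contact_force: [-2.9, 0.1, 17.7]
opening: 0.199
```

```bash
python3 -c "
from h import *
r.read_camera('top');r.read_camera('top')
p,d,c,M=cam('wrist');st(); save('w17',p[190:310,190:310],5); go((.5316,-.0858,-.0125))"
```

```text
t 20.35 tcp [ 0.5316 -0.086  -0.0127] zaxis [1.    0.001 0.   ] y [ 0.  0. -1.] F [-1.  -0.6  4.5] open 0.199 q [-12.  42.  22. 113. -28.  31.  29.]
dpos [-0.0002 -0.0002 -0.    ] drot [-0.      0.0013 -0.0001] deg 0.08
```

View pics/w17.png

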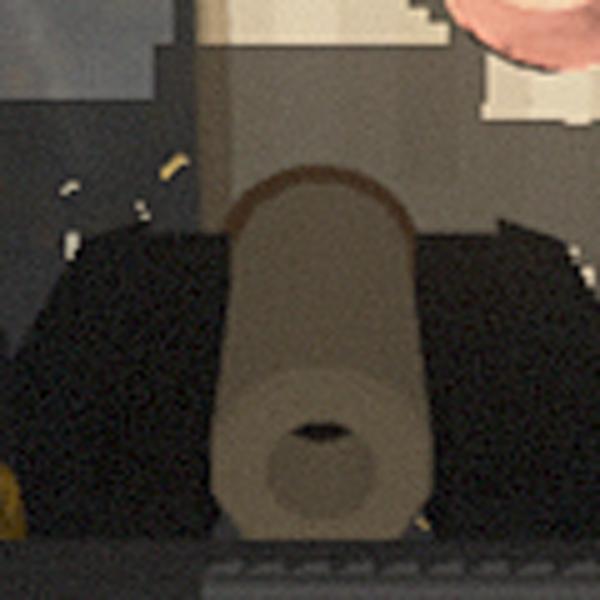

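>>> {"op": "arm_command", "data": {"jaw": [1,1,0.65,0.65,0.65], "delta_pos": [[0,-0.0005,0],[0,-0.0008,0],[0,-0.0008,0],[0,-0.0008,0],[0,-0.0008,0]], "delta_rot": [[0,0,0],[0,0,0],[0,0,0],[0,0,0],[0,0,0]]}}

```text
time_s: 20.77
tcp_pos: [0.5316, -0.0859, -0.0122]
tcp_rot: [[0.001, -0.0, 1.0], [-1.0, 0.0, 0.001], [-0.0, -1.0, -0.0]]
contact_force: [-0.2, -0.7, 0.1]
opening: 0.347
```

>>> {"op": "arm_command", "data": {"jaw": [0.6,0.6,0.6,0.6,0.6], "delta_pos": [[0,-0.01,0],[0,-0.03,0],[0,-0.06,0],[0,-0.09,0],[0,-0.12,0]], "delta_rot": [[0,0,0],[0,0,0],[0,0,0],[0,0,0],[0,0,0]]}}

```text
time_s: 21.18
tcp_pos: [0.5312, -0.0861, 0.1097]
tcp_rot: [[0.001, -0.0, 1.0], [-1.0, -0.0, 0.001], [0.0, -1.0, -0.0]]
contact_force: [1.1, -0.3, 0.5]
opening: 0.402
```

>>> {"op": "arm_command", "data": {"jaw": [0.2,0,0,0,0], "delta_pos": [[0.035,-0.01,0],[0.07,-0.03,0],[0.1,-0.04,0],[0.13,-0.04,0],[0.15,-0.04,0]], "delta_rot": [[0,0,0],[0,0,0],[0,0,0],[0,0,0],[0,0,0]]}}

```text
time_s: 21.6
tcp_pos: [0.5317, -0.2397, 0.1499]
tcp_rot: [[-0.001, 0.002, 1.0], [-1.0, -0.002, -0.001], [0.002, -1.0, 0.002]]
contact_force: [0.5, -0.3, -0.0]
opening: 0.755
```

```bash
python3 -c "
from meas import *
for i in range(5): r.read_camera('top')
st();meas('w18')"
```

```text
t 21.85 tcp [ 0.5318 -0.2346  0.148 ] zaxis [ 1.     0.002 -0.   ] y [-0.     0.001 -1.   ] F [-1.4  0.5  0.1] open 0.976 q [ -4.  31.  32. 103. -20.  52.  37.]
t 21.85 tcp [ 0.5318 -0.2346  0.148 ] zaxis [ 1.     0.002 -0.   ] y [-0.     0.001 -1.   ] F [-1.4  0.5  0.1] open 0.976 q [ -4.  31.  32. 103. -20.  52.  37.]
post_a 0.94 [34. 77.] 948 z 0.0419 topmid [ 0.3876 -0.1131  0.0405] ext [0.018 0.017 0.005] [ 22.  64. 131.]
post_a 0.68 [  3. 254.] 206 z 0.0449 topmid [ 0.5321 -0.0938  0.0447] ext [0.011 0.002 0.007] [103.  90.  69.]
post_a 0.62 [ 53. 141.] 722 z 0.0419 topmid [ 0.4374 -0.1284  0.0403] ext [0.018 0.017 0.005] [29. 28. 28.]
bench_cup 0.66 [202. 149.] 434 z 0.0133 topmid [ 0.4258 -0.2623  0.0122] ext [0.023 0.023 0.006] [233. 166. 142.]
lower_plate 0.56 [ 14. 282.] 1746 z 0.0126 topmid [ 0.5522 -0.0947  0.0123] ext [0.063 0.019 0.007] [227. 221. 205.]
upper_plate 0.66 [203. 252.] 10894 z 0.0124 topmid [ 0.5312 -0.2744  0.0113] ext [0.07  0.182 0.005] [219. 209. 186.]
```

View pics/w18.png

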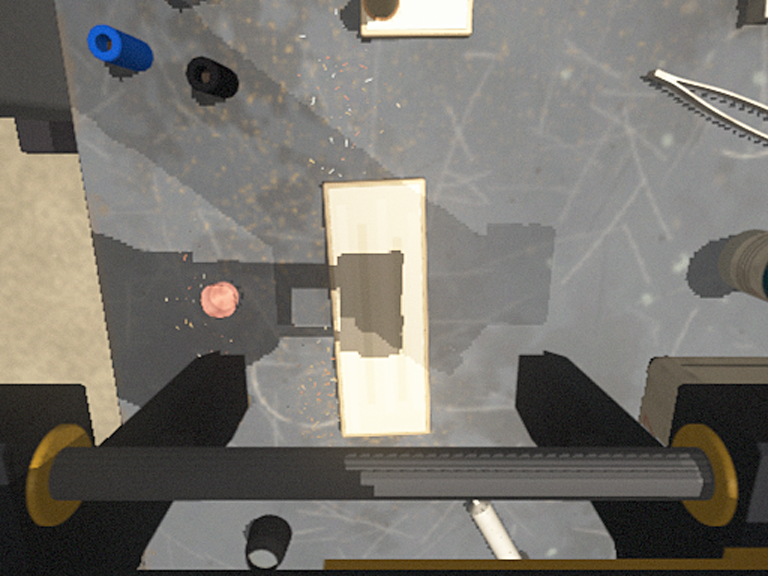

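```bash
cat > plate.py <<'E'
from h import *
def plate(tag,xr,yr,z0,zt=.003):
    f=np.load(tag+'.npz'); c=r.camera_params('wrist'); W=world(f['d'],c,f['M'])
    X,Y,Z=W[...,0],W[...,1],W[...,2]
    m=((abs(Z-z0)<zt)&(X>xr[0])&(X<xr[1])&(Y>yr[0])&(Y<yr[1])).astype(np.uint8)
    m=cv2.morphologyEx(m,cv2.MORPH_OPEN,np.ones((3,3),np.uint8))
    n,l,s,_=cv2.connectedComponentsWithStats(m); k=1+np.argmax(s[1:,4])
    zz=np.median(Z[l==k])
    v,u=np.nonzero(l==k); D=np.stack([(u-c['cx'])/c['fx'],-(v-c['cy'])/c['fy'],-np.ones(len(u))],-1)@f['M'][:3,:3].T; o=f['M'][:3,3]
    q=o+D*((zz-o[2])/D[:,2])[:,None]
    rc=cv2.minAreaRect((q[:,:2]*1000).astype(np.float32)); print(tag,'z',zz.round(4),rc); print('planefit',np.linalg.lstsq(np.c_[W[l==k][:,:2],np.ones((l==k).sum())],W[l==k][:,2],rcond=None)[0].round(4))
    # edges along y
    A=np.array(q); ys=np.linspace(A[:,1].min()+.02,A[:,1].max()-.02,8)
    lo=[];hi=[]
    for y in ys:
        t=A[abs(A[:,1]-y)<.003][:,0]; lo.append(t.min());hi.append(t.max())
    print('xmid',np.round((np.array(lo)+hi)/2,4),'slopes deg',np.degrees(np.polyfit(ys,lo,1)[0]).round(2),np.degrees(np.polyfit(ys,hi,1)[0]).round(2))
E
python3 -c "
from plate import *
plate('w18',(.47,.6),(-.39,-.15),.0112)
plate('w12',(.5,.6),(-.13,.1),.0112)
plate('w1',(.5,.6),(-.13,.1),.0112)
go((.531,-.274,.03))"
```

```text
w18 z 0.0112 ((531.640380859375, -274.04803466796875), (63.59107208251953, 179.19996643066406), 2.69706654548645)
planefit [-0.0001  0.0006  0.0114]
xmid [0.535  0.5339 0.5327 0.5322 0.5311 0.5301 0.5292 0.5282] slopes deg -2.65 -2.74
w12 z 0.0113 ((550.9925537109375, -13.350593566894531), (63.1567268371582, 178.8284149169922), 0.5633141398429871)
planefit [-0.0014 -0.0001  0.0121]
xmid [0.5627 0.5628 0.5515 0.5403 0.5511 0.5508 0.5505 0.5599] slopes deg -5.14 0.19
w1 z 0.0113 ((550.4828491210938, -13.028121948242188), (63.86461639404297, 178.69650268554688), 0.5980873703956604)
planefit [ 0.0028 -0.0001  0.0097]
xmid [0.5268 0.5511 0.5508 0.5505 0.5504 0.5502 0.5502 0.5498] slopes deg -0.65 11.26
dpos [ 0.0394  0.1178 -0.0011] drot [ 0.0002  0.0031 -0.0006] deg 0.18
```

```bash
python3 -c "
from h import *
st(); go((.5316,-.274,.01),2.7)"
```

```text
t 22.1 tcp [ 0.532  -0.2347  0.1479] zaxis [ 1.     0.003 -0.   ] y [-0.     0.001 -1.   ] F [ 0.7 -0.2  0.8] open 1.002 q [ -4.  31.  32. 103. -20.  52.  37.]
dpos [ 0.0394  0.1378 -0.0005] drot [ 0.0002 -0.044  -0.0006] deg 2.52
```

>>> {"op": "arm_command", "data": {"jaw": [0,0,0,0,0], "delta_pos": [[0.015,0.025,0],[0.03,0.06,0],[0.0394,0.095,-0.0005],[0.0394,0.13,-0.0005],[0.0394,0.138,-0.0005]], "delta_rot": [[0,-0.02,0],[0,-0.044,0],[0,-0.044,0],[0,-0.044,0],[0,-0.044,0]]}}

```text
time_s: 22.52
tcp_pos: [0.528, -0.2735, 0.0051]
tcp_rot: [[0.045, -0.007, 0.999], [-0.999, 0.003, 0.045], [-0.003, -1.0, -0.007]]
contact_force: [-1.9, 1.0, -0.1]
opening: 1.0
```

```bash
python3 -c "
from meas import *
for i in range(5): r.read_camera('top')
p,d,c,M=cam('wrist'); save('w19',p); np.savez('w19.npz',p=p,d=d,M=M)
st(); go((.5316,-.274,-.031),2.7)
from plate import *
plate('w19',(.47,.6),(-.39,-.15),.0112)"
```

```text
t 22.82 tcp [ 0.5332 -0.2757  0.0122] zaxis [0.999 0.046 0.003] y [ 0.003 -0.001 -1.   ] F [-1.3 -0.4 -0.4] open 0.998 q [  6.  43.  24. 103. -27.  39.  48.]
dpos [-0.0018  0.0432 -0.0016] drot [-0.0033 -0.0009  0.0014] deg 0.21
w19 z 0.0113 ((530.6256103515625, -254.6174774169922), (63.28055953979492, 138.703125), 2.6835176944732666)
planefit [-0.0003  0.0001  0.0114]
xmid [0.5331 0.5325 0.5316 0.531  0.5304 0.5295 0.529  0.5282] slopes deg -2.88 -2.67
```

View pics/w19.png

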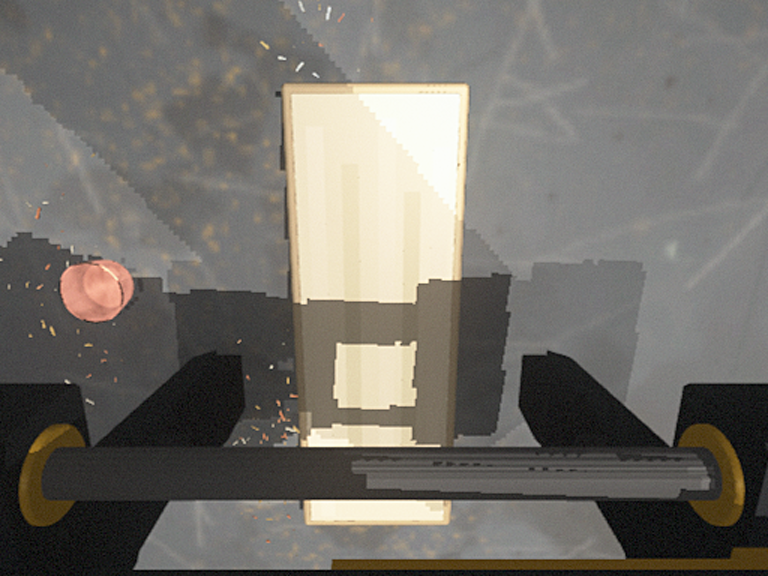

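>>> {"op": "arm_command", "data": {"jaw": [0,0,0,0,0], "delta_pos": [[-0.0015,0.012,-0.0015],[-0.0015,0.025,-0.0015],[-0.0015,0.036,-0.0015],[-0.0015,0.041,-0.0015],[-0.0015,0.042,-0.0015]], "delta_rot": [[0,0,0],[0,0,0],[0,0,0],[0,0,0],[0,0,0]], "grip_force": 40}}

```text
time_s: 23.23
tcp_pos: [0.5287, -0.273, -0.0332]
tcp_rot: [[0.046, -0.002, 0.999], [-0.999, 0.002, 0.046], [-0.002, -1.0, -0.002]]
contact_force: [-3.6, 3.4, 10.1]
opening: 1.0
```

```bash
python3 -c "
from h import *
for i in range(5): r.read_camera('top')
st();go((.5316,-.274,-.031),2.7)
p,d,c,M=cam('scene'); save('s20',p[110:300,180:400],3)"
```

```text
t 23.48 tcp [ 0.5297 -0.274  -0.0324] zaxis [ 0.999  0.045 -0.   ] y [-0. -0. -1.] F [-0.3  0.  -0.6] open 1.001 q [  7.  47.  22. 104. -29.  35.  50.]
dpos [ 0.0001 -0.0014  0.0019] drot [ 0.0003 -0.0019  0.    ] deg 0.11
```

View pics/s20.png

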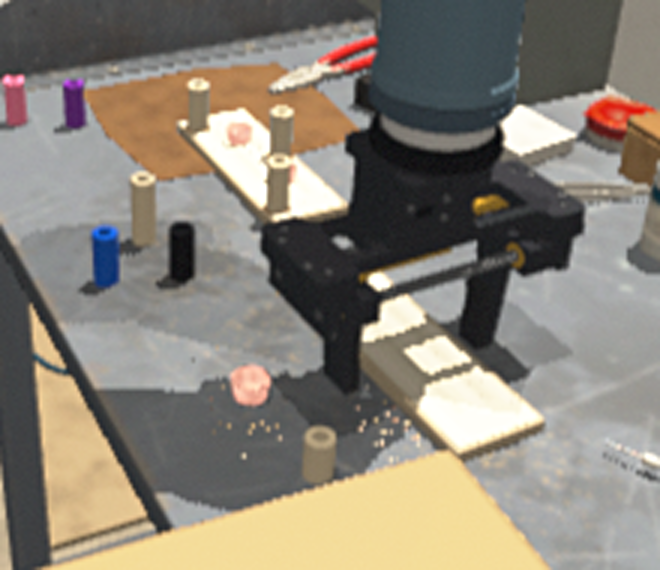

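>>> {"op": "arm_command", "data": {"jaw": [0,1,1,1,1], "delta_pos": [[0,-0.0015,0.0015],[0,-0.0015,0.0015],[0,-0.0015,0.0015],[0,-0.0015,0.0015],[0,-0.0015,0.0015]], "delta_rot": [[0,0,0],[0,0,0],[0,0,0],[0,0,0],[0,0,0]]}}

```text
time_s: 23.95
tcp_pos: [0.5313, -0.2738, -0.0306]
tcp_rot: [[0.045, 0.0, 0.999], [-0.999, -0.0, 0.045], [0.0, -1.0, 0.0]]
contact_force: [3.0, 0.2, 1.9]
opening: 0.724
```

>>> {"op": "arm_command", "data": {"jaw": [1,1,1,1,1], "delta_pos": [[0,0,0],[0,0,0],[0,0,0],[0,0,0],[0,0,0]], "delta_rot": [[0,0,0],[0,0,0],[0,0,0],[0,0,0],[0,0,0]]}}

```text
time_s: 24.37
tcp_pos: [0.5313, -0.2738, -0.0306]
tcp_rot: [[0.045, -0.0, 0.999], [-0.999, 0.0, 0.045], [-0.0, -1.0, -0.0]]
contact_force: [0.2, -0.9, 0.3]
opening: 0.72
```

```bash
python3 -c "
from h import *
st()"
```

```text
t 24.37 tcp [ 0.5313 -0.2738 -0.0306] zaxis [ 0.999  0.045 -0.   ] y [-0.  0. -1.] F [ 0.2 -0.9  0.3] open 0.72 q [  7.  47.  22. 104. -29.  35.  49.]
```

>>> {"op": "arm_command", "data": {"jaw": [1,1,1,1,1], "delta_pos": [[0,-0.005,0],[0,-0.02,0],[0,-0.045,0],[0,-0.075,0],[0,-0.1,0]], "delta_rot": [[0,0,0],[0,0,0],[0,0,0],[0,0,0],[0,0,0]]}}

```text
time_s: 24.78
tcp_pos: [0.5312, -0.2741, 0.0719]
tcp_rot: [[0.045, 0.0, 0.999], [-0.999, -0.0, 0.045], [0.0, -1.0, 0.0]]
contact_force: [0.4, -0.3, -1.8]
opening: 0.721
```

```bash
python3 -c "
from h import *
for i in range(5): r.read_camera('top')
p,d,c,M=cam('wrist'); save('w21',p); np.savez('w21.npz',p=p,d=d,M=M)
st(); go((.5508,-.0134,.09),0.6)
from plate import *
plate('w21',(.47,.6),(-.39,-.15),.112,.008)"
```

```text
t 25.08 tcp [ 0.5304 -0.2731  0.0685] zaxis [ 0.999  0.046 -0.002] y [-0.002  0.001 -1.   ] F [ 0.1 -0.8 -3.9] open 0.722 q [  3.  39.  28. 103. -24.  45.  46.]
dpos [-0.2585 -0.0212  0.0322] drot [ 0.0017  0.0352 -0.0011] deg 2.02
w21 z 0.111 ((530.0191650390625, -238.93470764160156), (93.9803466796875, 108.91935729980469), 2.648385524749756)
planefit [-0.0005 -0.0025  0.1107]
xmid [0.5316 0.5319 0.5305 0.5298 0.5295 0.5289 0.5285 0.528 ] slopes deg 2.83 -9.14
```

View pics/w21.png

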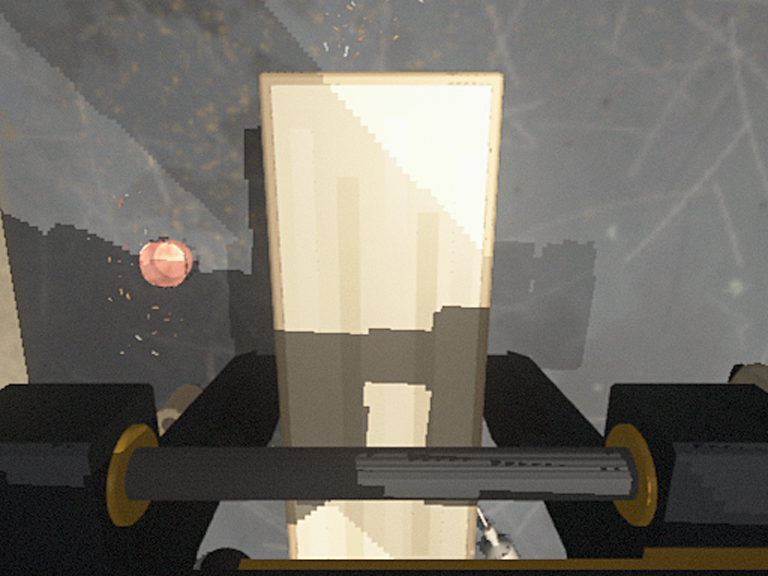

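>>> {"op": "arm_command", "data": {"jaw": [1,1,1,1,1], "delta_pos": [[-0.015,-0.005,0.002],[-0.04,-0.01,0.005],[-0.07,-0.015,0.01],[-0.1,-0.02,0.013],[-0.13,-0.021,0.016]], "delta_rot": [[0,0.005,0],[0,0.01,0],[0,0.02,0],[0,0.028,0],[0,0.035,0]]}}

```text
time_s: 25.5
tcp_pos: [0.5407, -0.1419, 0.0898]
tcp_rot: [[0.01, -0.002, 1.0], [-1.0, 0.0, 0.01], [-0.0, -1.0, -0.002]]
contact_force: [0.9, 0.5, -1.9]
opening: 0.721
```

```bash
python3 -c "
from h import *
st(); go((.5508,-.0136,.09),0.6)"
```

```text
t 25.5 tcp [ 0.5407 -0.1419  0.0898] zaxis [ 1.     0.01  -0.002] y [-0.002  0.    -1.   ] F [ 0.9  0.5 -1.9] open 0.721 q [-12.  34.  30. 108. -23.  44.  31.]
dpos [-0.1282 -0.0002  0.0113] drot [ 0.0016 -0.0009 -0.0002] deg 0.1
```

>>> {"op": "arm_command", "data": {"jaw": [1,1,1,1,1], "delta_pos": [[-0.03,0,0.003],[-0.06,0,0.006],[-0.095,0,0.009],[-0.12,0,0.011],[-0.128,0,0.011]], "delta_rot": [[0,0,0],[0,0,0],[0,0,0],[0,0,0],[0,0,0]]}}

```text
time_s: 25.92
tcp_pos: [0.5502, -0.0092, 0.0888]
tcp_rot: [[0.017, -0.003, 1.0], [-1.0, 0.002, 0.017], [-0.002, -1.0, -0.003]]
contact_force: [0.5, 1.0, -2.8]
opening: 0.717
```

>>> {"op": "arm_command", "data": {"jaw": [1,1,1,1,1], "delta_pos": [[0,0,0],[0,0.01,0],[0,0.025,0],[0,0.04,0],[0,0.05,0]], "delta_rot": [[0,0,0],[0,0,0],[0,0,0],[0,0,0],[0,0,0]]}}

```text
time_s: 26.33
tcp_pos: [0.5497, -0.0178, 0.0384]
tcp_rot: [[0.007, -0.002, 1.0], [-1.0, -0.001, 0.007], [0.001, -1.0, -0.002]]
contact_force: [-1.0, -0.0, -1.6]
opening: 0.717
```

```bash
python3 -c "
from h import *
for i in range(5): r.read_camera('top')
p,d,c,M=cam('wrist'); save('w22',p); np.savez('w22.npz',p=p,d=d,M=M)
st(); go((.5508,-.0136,.022),0.6)
p,d,c,M=cam('scene'); save('s22',p[80:270,150:350],3)
from plate import *
plate('w22',(.47,.63),(-.14,.12),.085,.01)"
```

```text
t 26.63 tcp [ 0.5516 -0.0159  0.041 ] zaxis [1.    0.01  0.001] y [ 0.001 -0.    -1.   ] F [-0.2 -0.2 -2.2] open 0.717 q [-23.  38.  27. 110. -26.  38.  21.]
dpos [-0.0023  0.019  -0.0008] drot [-0.0011 -0.0009  0.0003] deg 0.08
w22 z 0.0826 ((551.3592529296875, 18.165512084960938), (97.8736343383789, 108.92122650146484), 0.5116568803787231)
planefit [ 0.0005 -0.0073  0.0826]
xmid [0.5521 0.5521 0.5516 0.5515 0.5514 0.5513 0.5512 0.5511] slopes deg 9.78 -11.6
```

View pics/w22.png

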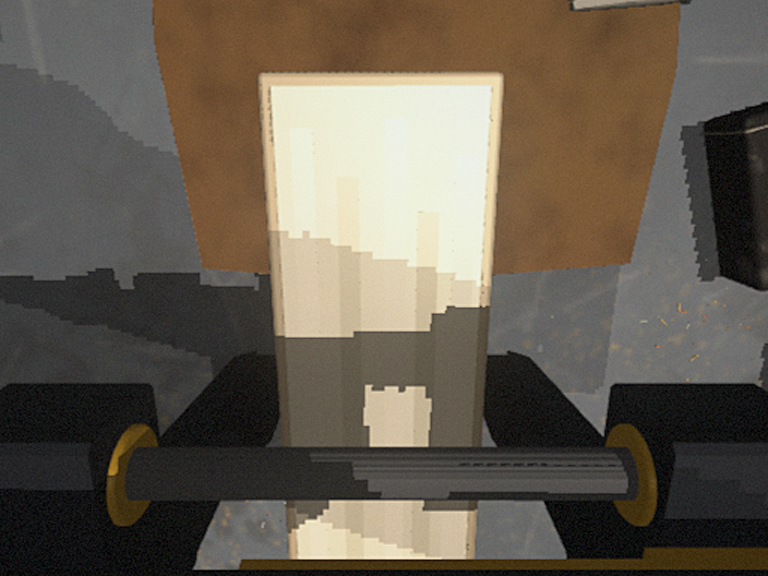

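View pics/s22.png

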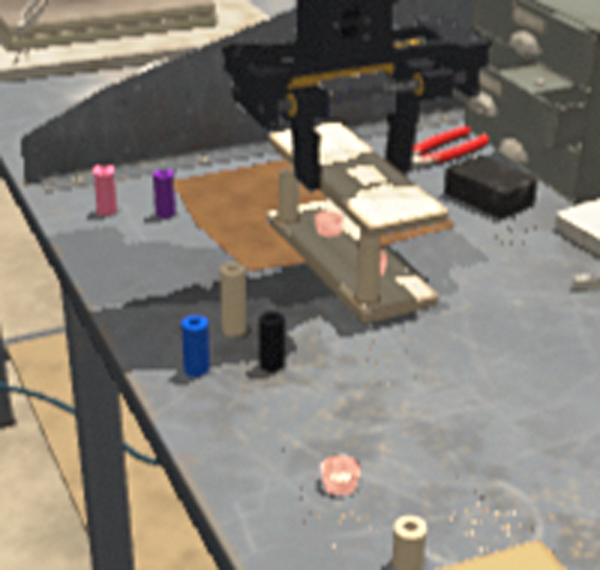

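>>> {"op": "arm_command", "data": {"jaw": [1,1,1,1,1], "delta_pos": [[-0.0028,0.002,-0.0008],[-0.0028,0.006,-0.0008],[-0.0028,0.011,-0.0008],[-0.0028,0.016,-0.0008],[-0.0028,0.018,-0.0008]], "delta_rot": [[0,0,0],[0,0,0],[0,0,0],[0,0,0],[0,0,0]]}}

```text
time_s: 27.1
tcp_pos: [0.5496, -0.0122, 0.0215]
tcp_rot: [[0.011, -0.001, 1.0], [-1.0, -0.0, 0.011], [0.0, -1.0, -0.001]]
contact_force: [-0.6, 0.5, -3.0]
opening: 0.717
```

```bash
python3 -c "
from h import *
for i in range(4): r.read_camera('top')
p,d,c,M=cam('wrist'); np.savez('w23.npz',p=p,d=d,M=M)
st(); go((.5508,-.013,.0195),0.6)
p,d,c,M=cam('scene'); save('s23',p[90:220,190:330],5)
from plate import *
plate('w23',(.47,.63),(-.14,.12),.0645,.01)"
```

```text
t 27.35 tcp [ 0.5504 -0.0125  0.0225] zaxis [1.   0.01 0.  ] y [ 0. -0. -1.] F [-0.3 -0.2 -2.7] open 0.717 q [-23.  39.  26. 111. -28.  36.  21.]
dpos [0.0005 0.003  0.0004] drot [-0.0002 -0.0002  0.0001] deg 0.02
w23 z 0.0642 ((550.4159545898438, 21.817901611328125), (96.3703842163086, 108.91255187988281), 0.606415331363678)
planefit [-0.0004 -0.0046  0.0646]
xmid [0.547  0.5508 0.5505 0.5503 0.5502 0.5501 0.55   0.5498] slopes deg 9.25 -7.21
```

View pics/s23.png

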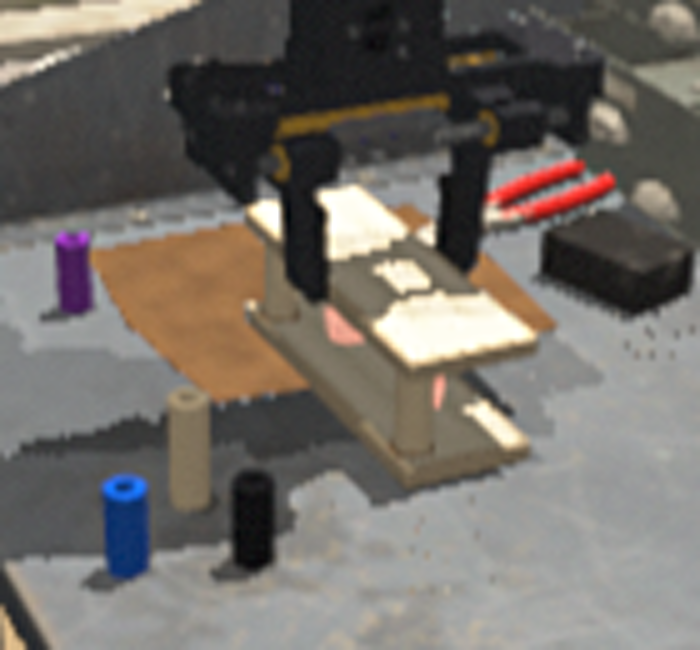

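>>> {"op": "arm_command", "data": {"jaw": [1,1,1,1,1], "delta_pos": [[0,0.001,0.0002],[0,0.002,0.0002],[0,0.0025,0.0002],[0,0.003,0.0002],[0,0.003,0.0002]], "delta_rot": [[0,0,0],[0,0,0],[0,0,0],[0,0,0],[0,0,0]]}}

```text
time_s: 27.82
tcp_pos: [0.5505, -0.0123, 0.0195]
tcp_rot: [[0.01, 0.0, 1.0], [-1.0, 0.0, 0.01], [-0.0, -1.0, 0.0]]
contact_force: [-0.1, -0.8, -2.4]
opening: 0.719
```

```bash
python3 -c "
from h import *
for i in range(3): r.read_camera('top')
st()"
```

```text
t 27.97 tcp [ 0.5505 -0.0123  0.0195] zaxis [1.   0.01 0.  ] y [ 0. -0. -1.] F [-0.7 -0.1 -2.7] open 0.717 q [-22.  39.  25. 111. -28.  36.  21.]
```

Not in contact yet (F still carries the 2.3 N plate weight). I'll go lower in small steps.

>>> {"op": "arm_command", "data": {"jaw": [1,1,1,1,1], "delta_pos": [[0,0.0005,0],[0,0.001,0],[0,0.0012,0],[0,0.0014,0],[0,0.0014,0]], "delta_rot": [[0,0,0],[0,0,0],[0,0,0],[0,0,0],[0,0,0]]}}

```text
time_s: 28.38
tcp_pos: [0.5508, -0.0124, 0.0193]
tcp_rot: [[0.01, 0.001, 1.0], [-1.0, 0.001, 0.01], [-0.001, -1.0, 0.001]]
contact_force: [-3.6, 0.6, 13.6]
opening: 0.718
```

```bash
python3 -c "
from h import *
st()"
```

```text
t 28.38 tcp [ 0.5508 -0.0124  0.0193] zaxis [1.    0.01  0.001] y [ 0.001  0.001 -1.   ] F [-3.6  0.6 13.6] open 0.718 q [-22.  40.  25. 111. -28.  36.  21.]
```

>>> {"op": "arm_command", "data": {"jaw": [1,1,0.1,0,0], "delta_pos": [[0,-0.0006,0],[0,-0.0008,0],[0,-0.0008,0],[0,-0.0008,0],[0,-0.0008,0]], "delta_rot": [[0,0,0],[0,0,0],[0,0,0],[0,0,0],[0,0,0]]}}

```text
time_s: 28.8
tcp_pos: [0.5506, -0.0123, 0.0187]
tcp_rot: [[0.011, 0.0, 1.0], [-1.0, -0.0, 0.011], [0.0, -1.0, 0.0]]
contact_force: [-0.0, 0.4, 0.5]
opening: 0.92
```

>>> {"op": "arm_command", "data": {"jaw": [0,0,0,0,0], "delta_pos": [[0,0,0],[0,-0.01,0],[0,-0.04,0],[0,-0.07,0],[0,-0.1,0]], "delta_rot": [[0,0,0],[0,0,0],[0,0,0],[0,0,0],[0,0,0]]}}

```text
time_s: 29.22
tcp_pos: [0.55, -0.0126, 0.1204]
tcp_rot: [[0.01, -0.001, 1.0], [-1.0, -0.0, 0.01], [0.0, -1.0, -0.001]]
contact_force: [0.5, -0.6, 0.8]
opening: 1.0
```

```bash
python3 -c "
from h import *
for i in range(5): r.read_camera('top')
p,d,c,M=cam('wrist'); save('w24',p); np.savez('w24.npz',p=p,d=d,M=M)
st(); go((.4255,-.2622,.09),0)
p,d,c,M=cam('scene'); save('s24',p[90:220,190:330],5)
from plate import *
plate('w24',(.47,.63),(-.14,.12),.061,.008)"
```

```text
t 29.52 tcp [ 0.5497 -0.0122  0.1182] zaxis [ 1.     0.011 -0.001] y [-0.001  0.    -1.   ] F [-0.2 -0.7  0. ] open 0.999 q [-27.  31.  32. 109. -22.  46.  17.]
dpos [ 0.2487  0.0284 -0.1268] drot [ 0.0013  0.0106 -0.0001] deg 0.61
w24 z 0.0613 ((550.9746704101562, -10.494003295898438), (63.450809478759766, 173.90321350097656), 0.6793680191040039)
planefit [-0.0003  0.0005  0.0614]
xmid [0.5516 0.5514 0.5515 0.5513 0.5511 0.5508 0.5506 0.5504] slopes deg -0.53 -0.53
```

View pics/s24.png

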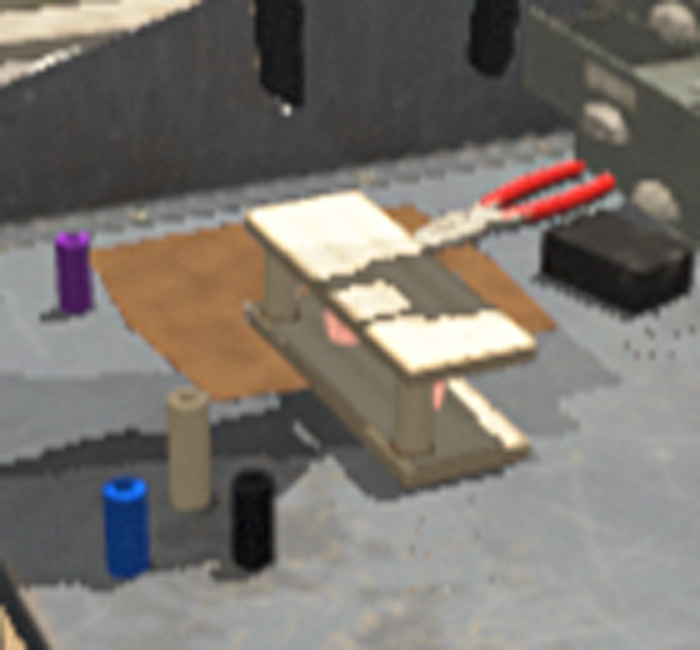

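View pics/w24.png

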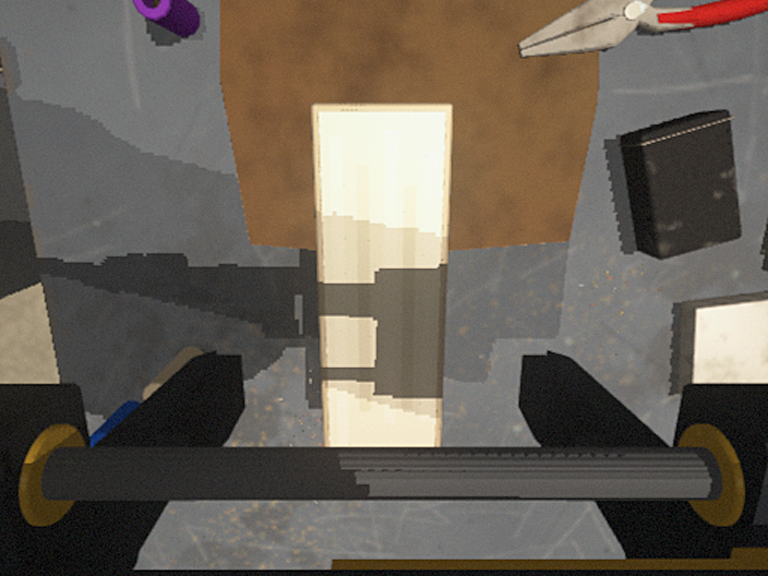

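The upper plate lies level on the three posts (slopes under 0.1°). Its centre is about (0.551, -0.013) and its yaw 0.6°, matching the lower plate. Now the bench cup: the only copper cup standing on the worktop, at w18 px (220,300).

>>> {"op": "arm_command", "data": {"jaw": [0.2,0.5,0.5,0.5,0.5], "delta_pos": [[0.025,0,-0.012],[0.06,0,-0.03],[0.095,0.01,-0.048],[0.13,0.015,-0.066],[0.165,0.02,-0.084]], "delta_rot": [[0,0.01,0],[0,0.01,0],[0,0.01,0],[0,0.01,0],[0,0.01,0]]}}

```text
time_s: 29.98
tcp_pos: [0.4662, -0.1793, 0.0976]
tcp_rot: [[0.001, -0.002, 1.0], [-1.0, 0.0, 0.001], [-0.0, -1.0, -0.002]]
contact_force: [0.0, -0.5, -0.3]
opening: 0.644
```

>>> {"op": "arm_command", "data": {"jaw": [0.5,0.5,0.5,0.5,0.5], "delta_pos": [[0.03,0,-0.015],[0.055,0.01,-0.028],[0.075,0.03,-0.04],[0.083,0.05,-0.043],[0.083,0.06,-0.043]], "delta_rot": [[0,0,0],[0,0,0],[0,0,0],[0,0,0],[0,0,0]]}}

```text
time_s: 30.4
tcp_pos: [0.422, -0.263, 0.0365]
tcp_rot: [[-0.004, -0.004, 1.0], [-1.0, 0.0, -0.004], [-0.0, -1.0, -0.004]]
contact_force: [0.5, 0.9, 0.8]
opening: 0.499
```

```bash
python3 -c "
from meas import *
for i in range(5): r.read_camera('top')
meas('w25');st(); go((.4255,-.2625,-.0305),0)"
```

```text
t 30.65 tcp [ 0.4262 -0.2603  0.0392] zaxis [1.    0.002 0.   ] y [ 0.  0. -1.] F [ 0.1 -1.   0.5] open 0.503 q [  5.  34.  27. 118. -27.  34.  51.]
post_a 0.55 [336. 258.] 120 z 0.0297 topmid [ 0.4294 -0.3459  0.0284] ext [0.014 0.006 0.004] [246. 242. 224.]
bench_cup 0.72 [211. 254.] 946 z 0.0134 topmid [ 0.4255 -0.262   0.012 ] ext [0.023 0.023 0.005] [247. 194. 169.]
t 30.9 tcp [ 0.4259 -0.2608  0.0394] zaxis [1.    0.002 0.001] y [ 0.001 -0.    -1.   ] F [0.4 0.2 0.3] open 0.501 q [  5.  34.  27. 118. -27.  34.  51.]
dpos [ 0.0016  0.0699 -0.0005] drot [-0.0011  0.0015  0.0002] deg 0.11
```

View pics/w25.png

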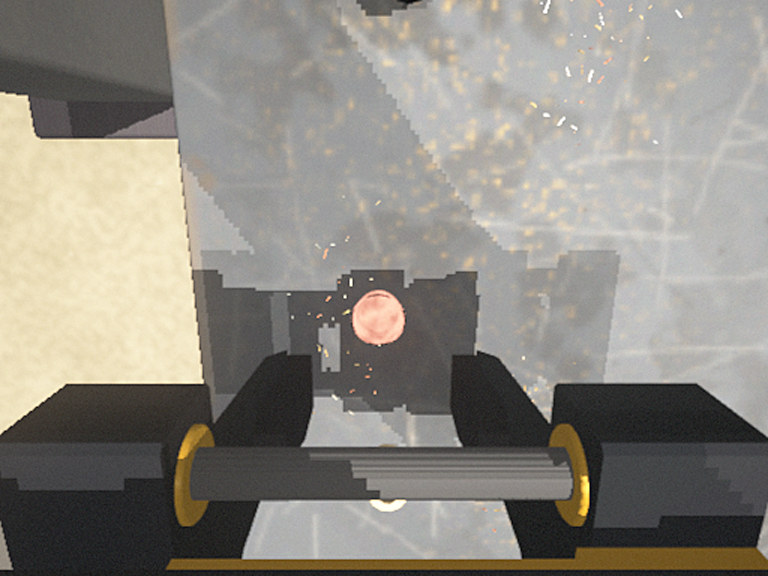

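>>> {"op": "arm_command", "data": {"jaw": [0.5,0.5,0.5,0.5,0.5], "delta_pos": [[0.0012,0.02,-0.0004],[0.0012,0.042,-0.0004],[0.0012,0.06,-0.0004],[0.0012,0.067,-0.0004],[0.0012,0.0685,-0.0004]], "delta_rot": [[0,0,0],[0,0,0],[0,0,0],[0,0,0],[0,0,0]], "grip_force": 8}}

```text
time_s: 31.32
tcp_pos: [0.4241, -0.262, -0.0305]
tcp_rot: [[0.001, -0.002, 1.0], [-1.0, 0.001, 0.001], [-0.001, -1.0, -0.002]]
contact_force: [-0.1, 0.4, 0.4]
opening: 0.501
```

>>> {"op": "arm_command", "data": {"jaw": [0.5,1,1,1,1], "delta_pos": [[0,0,0],[0,0,0],[0,0,0],[0,0,0],[0,0,0]], "delta_rot": [[0,0,0],[0,0,0],[0,0,0],[0,0,0],[0,0,0]]}}

```text
time_s: 31.73
tcp_pos: [0.4254, -0.2627, -0.029]
tcp_rot: [[0.001, 0.001, 1.0], [-1.0, -0.001, 0.001], [0.001, -1.0, 0.001]]
contact_force: [0.0, 0.4, 3.0]
opening: 0.251
```

```bash
python3 -c "
from meas import *
for i in range(3): r.read_camera('top')
st()"
```

```text
t 31.88 tcp [ 0.4254 -0.2627 -0.0291] zaxis [1.    0.    0.001] y [ 0.001 -0.    -1.   ] F [0.3 0.5 6. ] open 0.25 q [ 10.  41.  21. 118. -32.  26.  56.]
```

>>> {"op": "arm_command", "data": {"jaw": [1,1,1,1,1], "delta_pos": [[0,-0.005,0],[0,-0.025,0],[0,-0.06,0],[0,-0.1,0],[0,-0.13,0]], "delta_rot": [[0,0,0],[0,0,0],[0,0,0],[0,0,0],[0,0,0]]}}

```text
time_s: 32.3
tcp_pos: [0.4245, -0.2627, 0.1026]
tcp_rot: [[-0.0, 0.0, 1.0], [-1.0, -0.0, -0.0], [0.0, -1.0, 0.0]]
contact_force: [0.8, 0.1, -0.8]
opening: 0.249
```

```bash
python3 -c "
from meas import *
for i in range(5): r.read_camera('top')
meas('w26'); st(); go((.551,-.0132,.12),0)"
```

```text
t 32.55 tcp [ 0.4244 -0.2618  0.0999] zaxis [ 1.     0.001 -0.001] y [-0.001  0.001 -1.   ] F [-0.7 -0.   0.2] open 0.248 q [  1.  28.  32. 117. -23.  41.  48.]
post_a 0.73 [  8. 271.] 470 z 0.0418 topmid [ 0.437  -0.1343  0.0404] ext [0.016 0.006 0.005] [43. 41. 41.]
post_a 0.72 [287. 258.] 171 z 0.03 topmid [ 0.4298 -0.3432  0.0284] ext [0.017 0.012 0.005] [230. 222. 198.]
bench_cup 0.71 [255. 254.] 2025 z 0.1422 topmid [ 0.4249 -0.2615  0.141 ] ext [0.022 0.024 0.005] [245. 187. 163.]
t 32.8 tcp [ 0.424  -0.2622  0.0994] zaxis [ 1.     0.    -0.002] y [-0.002  0.001 -1.   ] F [0.2 0.5 0.1] open 0.252 q [  1.  28.  32. 117. -23.  41.  48.]
dpos [-0.249  -0.0207  0.127 ] drot [ 0.002   0.0002 -0.0006] deg 0.12
```

View pics/w26.png

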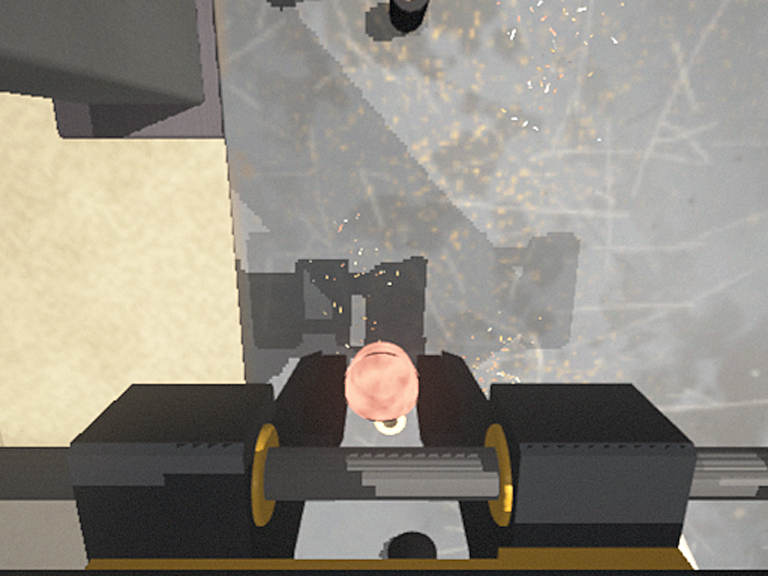

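>>> {"op": "arm_command", "data": {"jaw": [1,1,1,1,1], "delta_pos": [[-0.02,0,0.01],[-0.05,0,0.025],[-0.085,0,0.043],[-0.12,0,0.061],[-0.15,0,0.076]], "delta_rot": [[0,0,0],[0,0,0],[0,0,0],[0,0,0],[0,0,0]]}}

```text
time_s: 33.22
tcp_pos: [0.5013, -0.1099, 0.0997]
tcp_rot: [[0.001, -0.001, 1.0], [-1.0, 0.001, 0.001], [-0.001, -1.0, -0.001]]
contact_force: [0.4, 1.1, -1.1]
opening: 0.252
```

>>> {"op": "arm_command", "data": {"jaw": [1,1,1,1,1], "delta_pos": [[-0.03,0,0.015],[-0.06,0,0.03],[-0.085,0.01,0.043],[-0.099,0.02,0.051],[-0.099,0.035,0.051]], "delta_rot": [[0,0,0],[0,0,0],[0,0,0],[0,0,0],[0,0,0]]}}

```text
time_s: 33.63
tcp_pos: [0.554, -0.0083, 0.0647]
tcp_rot: [[0.007, 0.002, 1.0], [-1.0, 0.002, 0.007], [-0.002, -1.0, 0.002]]
contact_force: [-0.6, -0.0, -0.5]
opening: 0.249
```

```bash
python3 -c "
from meas import *
for i in range(6): r.read_camera('top')
p,d,c,M=cam('wrist'); np.savez('w27.npz',p=p,d=d,M=M); save('w27',p); st(); go((.551,-.0132,.032),0)
from plate import *
plate('w27',(.47,.63),(-.14,.12),.061,.005)"
```

```text
t 33.98 tcp [ 0.5519 -0.0144  0.066 ] zaxis [ 1.    -0.001  0.001] y [ 0.001 -0.    -1.   ] F [-0.1 -0.8 -0.6] open 0.255 q [-25.  36.  29. 110. -26.  41.  19.]
dpos [-0.0012  0.034  -0.0009] drot [-0.0009 -0.0012  0.0002] deg 0.09
w27 z 0.0613 ((550.546875, 24.48097038269043), (63.29280090332031, 104.26939392089844), 0.6670244336128235)
planefit [-0.0006 -0.0005  0.0616]
xmid [0.5509 0.5507 0.5507 0.5505 0.5505 0.5504 0.5503 0.5502] slopes deg -0.62 -0.52
```

View pics/w27.png

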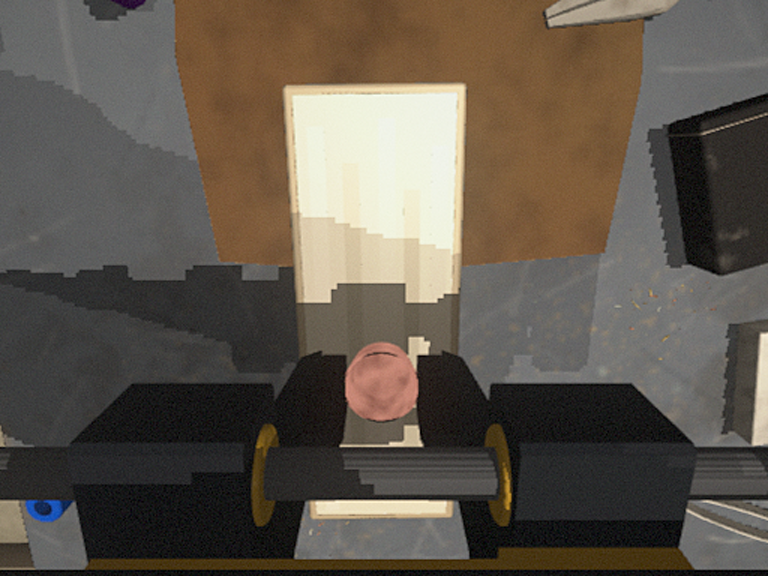

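>>> {"op": "arm_command", "data": {"jaw": [1,1,1,1,1], "delta_pos": [[-0.0012,0.008,-0.001],[-0.0012,0.018,-0.001],[-0.0012,0.026,-0.001],[-0.0012,0.03,-0.001],[-0.0012,0.031,-0.001]], "delta_rot": [[0,0,0],[0,0,0],[0,0,0],[0,0,0],[0,0,0]]}}

```text
time_s: 34.4
tcp_pos: [0.5497, -0.0123, 0.033]
tcp_rot: [[0.0, -0.002, 1.0], [-1.0, -0.0, 0.0], [0.0, -1.0, -0.002]]
contact_force: [-0.3, -0.7, -0.5]
opening: 0.248
```

>>> {"op": "arm_command", "data": {"jaw": [1,1,1,1,1], "delta_pos": [[0,0,0],[0,0,0],[0,0.0005,0],[0,0.001,0],[0,0.0015,0]], "delta_rot": [[0,0,0],[0,0,0],[0,0,0],[0,0,0],[0,0,0]]}}

```text
time_s: 34.82
tcp_pos: [0.5509, -0.0122, 0.033]
tcp_rot: [[0.001, 0.001, 1.0], [-1.0, 0.0, 0.001], [-0.0, -1.0, 0.001]]
contact_force: [-0.1, 0.2, -1.0]
opening: 0.251
```

```bash
python3 -c "
from h import *
st()"
```

```text
t 34.82 tcp [ 0.5509 -0.0122  0.033 ] zaxis [1.    0.001 0.001] y [ 0.001  0.    -1.   ] F [-0.1  0.2 -1. ] open 0.251 q [-24.  38.  27. 111. -28.  37.  21.]
```

>>> {"op": "arm_command", "data": {"jaw": [1,1,1,1,1], "delta_pos": [[0.0007,0.0003,0],[0.0007,0.0007,0],[0.0007,0.001,0],[0.0007,0.001,0],[0.0007,0.001,0]], "delta_rot": [[0,0,0],[0,0,0],[0,0,0],[0,0,0],[0,0,0]]}}

```text
time_s: 35.23
tcp_pos: [0.5507, -0.0129, 0.0318]
tcp_rot: [[0.0, -0.0, 1.0], [-1.0, -0.0, 0.0], [0.0, -1.0, -0.0]]
contact_force: [-0.3, 0.7, 0.2]
opening: 0.251
```

```bash
python3 -c "
from h import *
st();p,d,c,M=cam('scene'); save('s28',p[100:200,200:320],6)"
```

```text
t 35.23 tcp [ 0.5507 -0.0129  0.0318] zaxis [ 1.  0. -0.] y [-0. -0. -1.] F [-0.3  0.7  0.2] open 0.251 q [-24.  39.  27. 111. -28.  37.  21.]
```

View pics/s28.png

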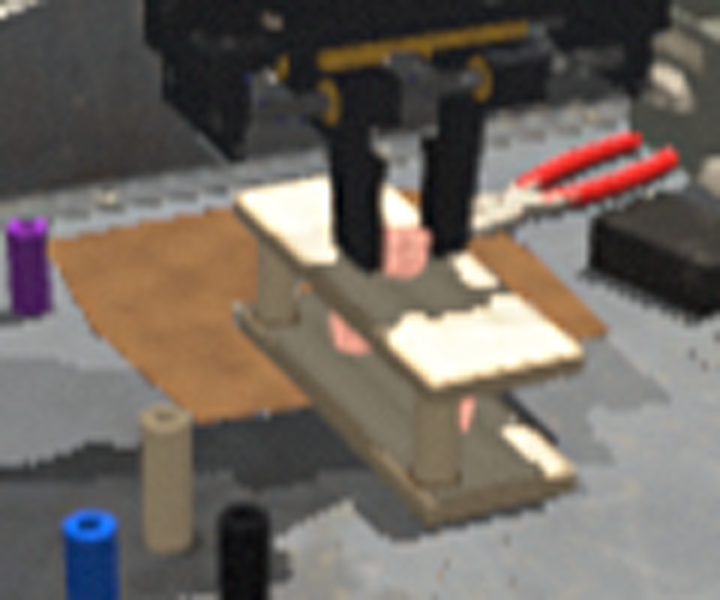

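Almost down. Another 0.8 mm or so.

>>> {"op": "arm_command", "data": {"jaw": [1,1,1,1,1], "delta_pos": [[0,0.0003,0],[0,0.0006,0],[0,0.0008,0],[0,0.0008,0],[0,0.0008,0]], "delta_rot": [[0,0,0],[0,0,0],[0,0,0],[0,0,0],[0,0,0]]}}

```text
time_s: 35.7
tcp_pos: [0.5507, -0.0129, 0.0311]
tcp_rot: [[0.0, 0.0, 1.0], [-1.0, 0.0, 0.0], [-0.0, -1.0, 0.0]]
contact_force: [-0.0, 0.5, 1.5]
opening: 0.254
```

>>> {"op": "arm_command", "data": {"jaw": [1,1,1,1,1], "delta_pos": [[0,0.0003,0],[0,0.0005,0],[0,0.0005,0],[0,0.0005,0],[0,0.0005,0]], "delta_rot": [[0,0,0],[0,0,0],[0,0,0],[0,0,0],[0,0,0]]}}

```text
time_s: 36.12
tcp_pos: [0.5508, -0.0129, 0.0309]
tcp_rot: [[0.0, 0.0, 1.0], [-1.0, 0.0, 0.0], [-0.0, -1.0, 0.0]]
contact_force: [-0.8, 1.2, 4.7]
opening: 0.253
```

Contact (about 5 N). Release and withdraw.

>>> {"op": "arm_command", "data": {"jaw": [1,0.6,0.6,0.6,0.6], "delta_pos": [[0,-0.0003,0],[0,-0.0003,0],[0,-0.0003,0],[0,-0.0003,0],[0,-0.0003,0]], "delta_rot": [[0,0,0],[0,0,0],[0,0,0],[0,0,0],[0,0,0]]}}

```text
time_s: 36.53
tcp_pos: [0.5506, -0.0129, 0.0307]
tcp_rot: [[0.0, -0.0, 1.0], [-1.0, -0.0, 0.0], [0.0, -1.0, -0.0]]
contact_force: [-0.2, -0.9, 0.3]
opening: 0.402
```

>>> {"op": "arm_command", "data": {"jaw": [0.5,0.5,0.5,0.5,0.5], "delta_pos": [[0,0,0],[0,-0.01,0],[0,-0.03,0],[0,-0.06,0],[0,-0.09,0]], "delta_rot": [[0,0,0],[0,0,0],[0,0,0],[0,0,0],[0,0,0]]}}

```text
time_s: 36.95
tcp_pos: [0.5499, -0.0131, 0.122]
tcp_rot: [[0.0, -0.001, 1.0], [-1.0, -0.0, -0.0], [0.0, -1.0, -0.001]]
contact_force: [0.3, 0.1, 1.3]
opening: 0.503
```

```bash
python3 -c "
from meas import *
for i in range(6): r.read_camera('top')
meas('w29'); st()
from plate import *
plate('w29',(.47,.63),(-.14,.12),.061,.005)
p,d,c,M=cam('scene'); save('s29',p[80:290,150:350],2.8)"
```

```text
t 37.25 tcp [ 0.55   -0.0127  0.1203] zaxis [ 1.     0.001 -0.001] y [-0.001  0.    -1.   ] F [-0.6 -0.7 -0.3] open 0.497 q [-28.  31.  33. 109. -22.  47.  17.]
post_a 0.59 [246. 125.] 561 z 0.0488 topmid [ 0.4319 -0.0672  0.0487] ext [0.012 0.005 0.008] [82. 73. 58.]
bench_cup 0.76 [199. 257.] 821 z 0.0736 topmid [ 0.5513 -0.0125  0.0724] ext [0.022 0.023 0.005] [192. 132. 114.]
lower_plate 0.41 [245. 126.] 560 z 0.0485 topmid [ 0.4323 -0.0672  0.0484] ext [0.011 0.005 0.008] [82. 73. 58.]
upper_plate 0.82 [173. 254.] 18983 z 0.0624 topmid [ 0.551  -0.0115  0.0612] ext [0.066 0.177 0.005] [198. 190. 167.]
t 37.5 tcp [ 0.5501 -0.0129  0.1201] zaxis [ 1.     0.    -0.001] y [-0.001 -0.    -1.   ] F [-0.4  0.4 -0.1] open 0.498 q [-28.  31.  33. 109. -22.  47.  17.]
w29 z 0.0613 ((550.9721069335938, -11.309356689453125), (63.456382751464844, 175.98260498046875), 0.6733717918395996)
planefit [-0.0002  0.0004  0.0614]
xmid [0.5518 0.5518 0.5511 0.551  0.5509 0.5505 0.5505 0.5502] slopes deg -0.78 -0.61
```

View pics/w29.png

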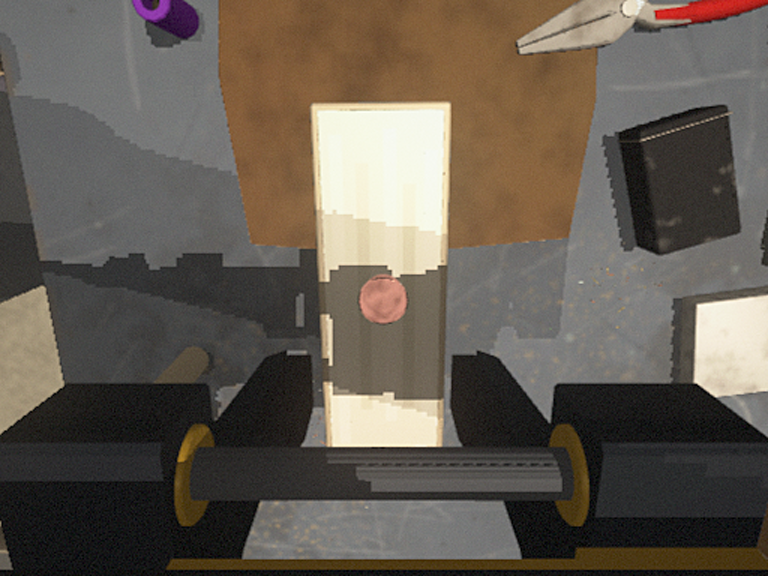

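View pics/s29.png

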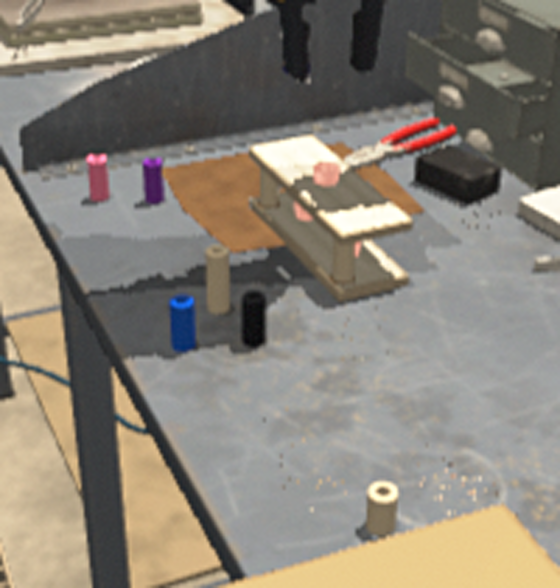

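The cup stands upright at (0.551, -0.0125), within 1 mm of the plate's centre. The plate is level, the tall and short posts are still standing, and the gripper is clear. Handing in.

```bash
python3 -c "
from h import *
print(r.finish_job())"
```

```text
the job is handed in; nothing more can be done
None
```

The upper tier is built and handed in at about 37.5 s of the 109 s allowed. The three 40 mm posts stand on the brown rings, the loose plate lies on them, and the bench cup is upright in the middle.

Last checks:
- **Posts:** posts A and B measured within about 1 mm of their ring centres after release. The third was centred in the view just before release and was not measured again. The short and tall posts and the coloured look-alikes were left where they stood.
- **Upper plate:** level to within 0.1°, turned 0.6–0.7° against 0.6° for the lower plate. Its centre is about 1 mm or less from the lower plate's.
- **Bench cup:** upright, about 1 mm from the plate's centre.
- **Loaded cups:** the arm came near them only while placing the posts, and they stayed in place in those views. After the upper plate went on, I could only partly see them from the side.

What disagreed or went wrong:
- **Fingertip position:** the real fingertips end about 33–35 mm above the reported TCP, not at it. The first grasp therefore closed empty above post A without moving it. I measured the offset from the wrist depth picture and the scene camera, then allowed for it.
- **Table contact:** the fingers touched the table once, lightly (about 10 N), before gripping the plate.
- **Third post:** it first came down about 1.5 mm off its ring, so I lifted it slightly and re-centred it before letting go.

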